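# Lift the plaster pedestal tiers on a toe-ended skewer

## Task

Take the upright skewer from its socket, thread it down through the three stacked plaster rings and, pressing only lightly, feel for the hidden slot in the lowest one until the toe drops through; turn it to hook under, and lift all three off the square board together as one stack. Set the stack down gently inside the rim of the model's round base, lying flat, and let go, leaving the skewer standing in the rings. The plaster chips easily, so never push or set down hard, and leave everything else on the bench where it is.

Things in the scene. Friction and masses are not known exactly. Their poses are not given: they have to be found in the camera images.
- skewer: The lifting skewer, 134 mm tall, 0.22 kg, standing upright in the socket. Origin: centre of the underside of its toe; z runs up to the handle. From the bottom: steel toe bar 28 mm long (its x) x 12 mm wide (y) x 8 mm high, edges rounded; round neck 10 mm thick, z = 8 to 19 mm; steel shank 30 mm in diameter, z = 19 to 94 mm; wooden handle, z = 94 to 134 mm.
- handle (a point): Centre of the skewer's dark wooden handle, 114 mm above the skewer's origin, same axes. The handle is 34 mm along x, 20 mm along y, 40 mm high: grip it across the 20 mm. Its wide side is parallel to the toe.
- shoulder (a point): Centre of the flat lower end of the shank, 19 mm above the skewer's origin. This shoulder cannot pass the slot: it stops on the bush.
- socket: Fixed dark wooden block 80 x 80 x 50 mm with a round hole 35 mm wide, 45 mm deep, in which the skewer stands loosely on its toe, turned any way. Origin: centre of its underside, on the table.
- board: Fixed square wooden board 150 x 150 mm, 12 mm thick, with four cleats 10 mm high near its corners, on which the stack of tiers waits. Origin: centre of its underside.
- base: Fixed round plywood base of the model, 164 mm across; its flat seat is 12 mm above the origin (centre of the underside), within a raised rim 120 mm inside and 136 mm outside diameter, 6 mm high.
- tier_low: Lowest and widest plaster ring of the stack: 110 mm outside, 24 mm high, about 0.24 kg. Origin: centre of its underside. Its 40 mm bore is closed near the top by a slotted steel bush plate (z = 15.5 to 23.5 mm) and hollow below, open to the surface it lies on. Two dark dots on the top face, 49 mm from the centre, mark the ring's x axis.
- slot (a point): Centre of the bush's upper face, 23.5 mm above tier_low's origin, with tier_low's axes (not the slot's). A straight slot 32 x 15 mm passes through the centre; its long direction lies anywhere within 0.7 rad either way of tier_low's x axis and is not measured: feel for it. The bush does not turn in the ring. The toe drops in when in line within about 0.1 rad and centred to about 1 mm.
- slot_under (a point): Centre of the bush's lower face, 15.5 mm above tier_low's origin. With the shoulder resting on the bush the skewer's origin is 4.5 mm above tier_low's, the toe is 3 mm below the plate and free to turn. Turned 1.2 to 1.6 rad out of the slot, either way, the toe hooks under the plate and so lifts the stack.
- tier_mid: Middle plaster ring: 86 mm outside, 36 mm bore, 24 mm high, about 0.12 kg, lying loosely on the low one, up to 2 mm off centre. Origin: centre of its underside.
- tier_top: Top and smallest plaster ring: 68 mm outside, 36 mm bore, 24 mm high, about 0.08 kg, lying loosely on the middle one, up to 2 mm off centre. Origin: centre of its underside.
- tape: Bystander: paper tape roll lying flat, 76 mm wide, 24 mm high; not to be moved.
- offcut: Bystander: plaster offcut block 70 x 45 x 35 mm; not to be moved.
- pot: Bystander: small open terracotta cup, 52 mm wide, 50 mm high; not to be moved.
- knob: Bystander: turned wooden finial, 40 mm wide, 44 mm high; not to be moved.
- spatula: Bystander: spatula 200 mm long, lying flat; not to be moved.
- brush: Bystander: brush 180 mm long, lying flat; not to be moved.
- rule: Bystander: steel rule 150 x 25 x 4 mm, lying flat; not to be moved.
Mind the look-alikes: they are no part of the job. What is shaped like the base but red is not meant. What is shaped like the skewer but orange is not meant.

How it is judged:
By the outcome, as a careful person would: the job done as asked, in the order asked, and still so for the second after the job is handed in, with the robot touching nothing.
It also fails if it takes over 72 s, if anything falls off the work surface, if the arm or the gripper's body presses on something with over 40 N, if the wrist force passes 120 N, or if a joint passes its speed limit or range.

## Robot

A 6-joint arm with a two-finger parallel gripper is mounted at the origin on the work surface. World frame = base frame: x ahead of the robot, y to its left, z up, the work surface at z = 0. Lengths are in m, angles in rad, forces in N, time in s.
With the tool pointing down it reaches from about 0.35 to 0.975 m from the base axis. Payload 4.9 kg.
Tool frame: the origin (TCP) lies on the mounting face of the last link; the fingertips stand 173 mm ahead of it and the grasp point (between the pads) lies 155 mm ahead of it; z points along the fingers, y is the direction in which the jaws open and shut (so a half turn about z gives the same grasp; the last joint's range is limited). The gripper opens to 85 mm and grips with 20 to 120 N. Pads are 22 mm wide; open, the fingers measure 114 mm over their backs; the gripper's body (76 mm by 85 mm) begins 54 mm behind the grasp point. The pads swing forward as they close: fully open they stand 13 mm farther back than shut.
Start: joints at [-1.24, 0.053, 1.613, -0, 1.476, -0.119], TCP at [0.272, -0.563, 0.405] pointing down, gripper open.
Joint ranges: [-3.01, 3.01], [-1.01, 2.22], [0.06, 2.58], [-1.02, 4.17], [0.09, 2.62], [-3.14, 3.14]. Speed limits (rad/s): [2.57, 2.57, 3.14, 3.14, 3.14, 3.14].

## Interface

Orientations are given as a rotation vector (axis times angle).
In Python, from station import ctrl gives the robot as it stands. The module is installed in compiled form; this text tells all that it offers.
- The arm moves only by the tool jog_arm, never from a script. Its argument "steps" is a list of rows, each a list of 2 entries, a list of its own where there are three numbers: the shift along the tool's x, y, z in cm, then the turn, a rotation vector about the tool's x, y, z in degrees. In form: [[[tx, ty, tz], [rx, ry, rz]], ...]. A call has 1 to 8 rows; each row shifts and turns the pose as measured when the row begins, along the tool's axes as they then stand; what a row does not reach is not made up. A row lasts 1/10 s, in which the tool goes at most 50 mm and 8.59 degrees, less where a joint would pass 70% of its speed; a pose out of reach is approached as far as the arm can. A call is refused whole if a number of a shift passes 5 or a number of a turn 8.59, either way. A call with a gripper value outside its range is refused whole. "fingers" is the gripper command: -1 is shut, 1 is fully open, values between are in proportion, set as the call begins (left out, the last holds). The fingers move at their own pace and stop on an object; "grip_force" is the grip in N (left out, the last holds). Time passes only in rows, so rows that do not move let the fingers close. It gives the time, the measured TCP pose, the force and the opening at its end, in the units of the state.
- ctrl.get_obs(): the state, without advancing time (a new reading comes with each control period).
- ctrl.get_image(name): name is "scene" or "top" or "wrist"; returns the picture (400x640x3 uint8, red, green, blue); there is no depth.
- ctrl.camera_info(name): a dict with "K" (3x3 intrinsics, pixels), "dist_coeffs" ([k1, k2, p1, p2, k3] as OpenCV has them; the pictures are not rectified), "camera_from_world" (4x4, takes a point from world to camera coordinates). Camera axes: x right, y up, looking along -z (the intrinsics and any distortion apply to the point x, -y, -z); pixel columns grow to the right and rows downward; lengths in m; the calibration is good to about 2 mm. A picture is of the moment at which its call begins: read the wrist's pose just before it. camera_info takes no time and is no camera call; for the wrist camera it gives the pose at the moment of the call.
- ctrl.finish_job(): hands the job in, once; it reports no verdict.
The state is a dict: "t": time; "q": joint angles; "dq": joint speeds; "effort": joint torques, N m; "tool_pos": TCP position; "tool_rot": TCP orientation; "contact_force": force on the tool from outside, world axes, zero at the start; "wrist_torque": the same for the moment, N m; "opening": finger opening in m.
Only numpy, scipy, OpenCV 4.12 (cv2) and the standard library are available. Lean on these libraries where they do the work, as an engineer would, in place of code of your own. Each camera call takes 0.05 s, during which the arm holds its last target.

## Working session

There is one attempt and no reset: what is moved stays moved. The work goes in short steps, Python scripts to look and compute and a tool call to move; the robot and the scene stay as the last step left them, time stands still between calls to the robot, and variables do not carry over. Pictures are saved under pics/ and viewed, and the job is handed in when it is done.

Besides the shell and the picture viewer there is one more tool, called as name(argument=value, ...) on one line, values as JSON. jog_arm: Moves the arm, as the interface text tells. Its arguments: {"type":"object","properties":{"steps":{"type":"array","items":{"type":"array"}},"fingers":{"type":"number"},"grip_force":{"type":"number"}},"required":["steps"]}

```bash
mkdir -p pics; ls; python3 - <<'E'
from station import ctrl
import cv2,numpy as np
o=ctrl.get_obs()
print({k:np.round(v,3).tolist() for k,v in o.items()})
for n in ["scene","top"]:
    im=ctrl.get_image(n); cv2.imwrite(f"pics/{n}0.png",im[:,:,::-1])
    print(n,ctrl.camera_info(n))
print(ctrl.get_obs()['t'])
E
```

```text
pics
{'t': 0.0, 'q': [-1.24, 0.053, 1.614, -0.0, 1.476, -0.119], 'dq': [0.0, 0.0, 0.0, -0.001, 0.001, -0.0], 'effort': [-0.0, -39.368, -37.018, -0.0, 0.007, 0.0], 'tool_pos': [0.272, -0.563, 0.403], 'tool_rot': [-3.061, -0.7, 0.0], 'contact_force': [0.695, 0.134, -0.219], 'wrist_torque': [-0.07, -0.019, -0.015], 'opening': 0.085}
scene {'K': array([[483.09024908,   0.        , 312.76781574],
       [  0.        , 483.09024908, 198.18849266],
       [  0.        ,   0.        ,   1.        ]]), 'dist_coeffs': array([-0.05645746,  0.        ,  0.        ,  0.        ,  0.        ]), 'camera_from_world': array([[-0.44086508,  0.89757036,  0.00233103,  0.24193531],
       [-0.56624392, -0.28013862,  0.77517106,  0.22344742],
       [ 0.69642358,  0.34042593,  0.63174709, -1.44232933],
       [ 0.        ,  0.        ,  0.        ,  1.        ]])}
top {'K': array([[450.22518689,   0.        , 314.93747232],
       [  0.        , 450.22518689, 197.20360479],
       [  0.        ,   0.        ,   1.        ]]), 'dist_coeffs': array([0.03603371, 0.        , 0.        , 0.        , 0.        ]), 'camera_from_world': array([[ 0.00649053, -0.99971319, -0.02305217, -0.00962919],
       [ 0.98973557,  0.0031312 ,  0.14287648, -0.55853198],
       [-0.14276332, -0.0237429 ,  0.98947204, -1.15667229],
       [ 0.        ,  0.        ,  0.        ,  1.        ]])}
0.1
```

View pics/scene0.png

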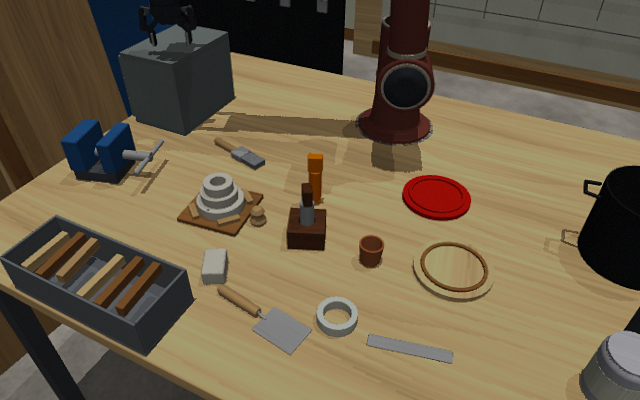

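View pics/top0.png

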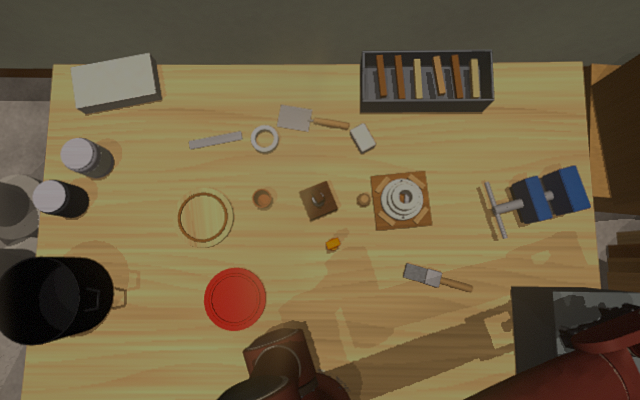

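The scene picture shows the dark-handled skewer in the dark socket at (307,210), with an orange look-alike behind it at (315,178). The stack on its square board is at (219,197), the plywood base at (453,267), and the red look-alike base at (437,196). The wanted ones are the skewer in the socket (steel shank, dark handle) and the plywood base. I'll confirm them in enlarged crops.

```bash
python3 - <<'E'
import cv2,numpy as np
t=cv2.imread("pics/top0.png"); s=cv2.imread("pics/scene0.png")
R=lambda im,x,y,w,h,f:cv2.resize(im[y:y+h,x:x+w],None,fx=f,fy=f,interpolation=cv2.INTER_CUBIC)
cv2.imwrite("pics/c_stack.png",R(t,365,165,75,70,8))
cv2.imwrite("pics/c_sock.png",R(t,290,170,60,90,6))
cv2.imwrite("pics/c_base.png",R(t,170,180,75,75,8))
cv2.imwrite("pics/c_sscene.png",R(s,170,145,170,110,4.5))
cv2.imwrite("pics/c_bscene.png",R(s,400,230,110,80,7))
E
```

```text
(no output)
```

View pics/c_stack.png

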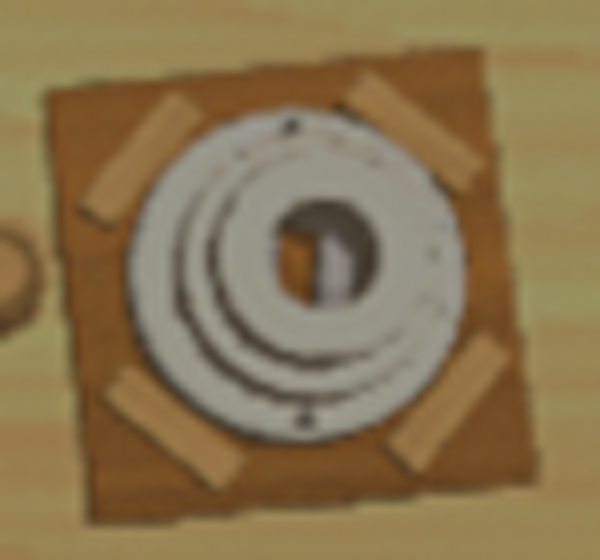

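View pics/c_sock.png

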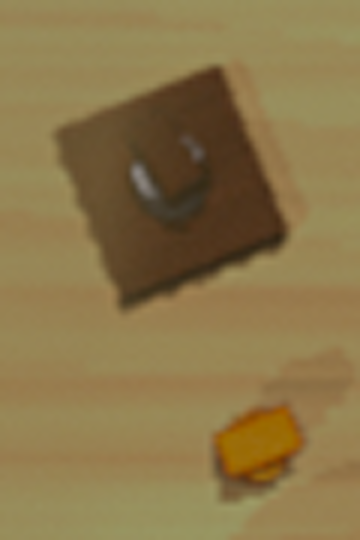

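View pics/c_base.png

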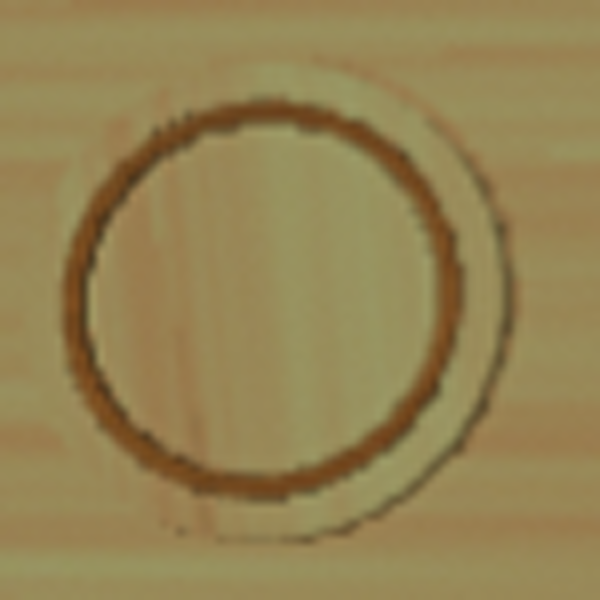

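View pics/c_sscene.png

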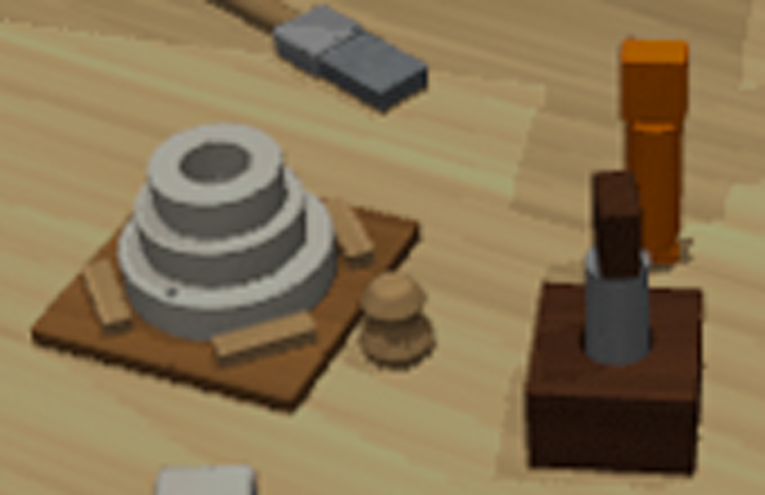

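View pics/c_bscene.png

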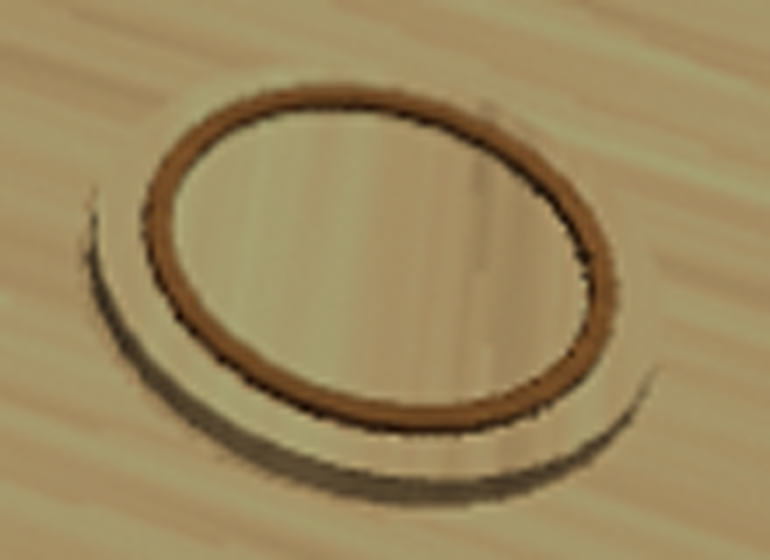

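The crops confirm both. The target skewer has a steel shank and dark handle and stands in the socket block, while the orange one stands free behind it. The brown-rimmed plywood base at top (203,217) is the right one, not the red one.

```bash
cat > h.py <<'E'
from station import ctrl
import cv2,numpy as np
from scipy.spatial.transform import Rotation as Rn
def info(n): return ctrl.camera_info(n)
def proj(ci,P):
    P=np.atleast_2d(np.asarray(P,float)); T=ci["camera_from_world"]
    c=P@T[:3,:3].T+T[:3,3]; c=c*[1,-1,-1]
    return cv2.projectPoints(c.reshape(-1,1,3),np.zeros(3),np.zeros(3),ci["K"],ci["dist_coeffs"])[0].reshape(-1,2)
def back(ci,uv,z):
    uv=np.asarray(uv,float).reshape(-1,1,2)
    n=cv2.undistortPoints(uv,ci["K"],ci["dist_coeffs"]).reshape(-1,2)
    d=np.c_[n[:,0],-n[:,1],-np.ones(len(n))]; T=ci["camera_from_world"]
    R=T[:3,:3]; o=-R.T@T[:3,3]; d=d@R
    return o+d*((z-o[2])/d[:,2])[:,None]
def save(im,name,box=None,f=1):
    if box: x,y,w,h=box; im=im[y:y+h,x:x+w]
    if f!=1: im=cv2.resize(im,None,fx=f,fy=f,interpolation=cv2.INTER_CUBIC)
    cv2.imwrite("pics/"+name+".png",im[:,:,::-1])
def tool():
    o=ctrl.get_obs(); return np.array(o["tool_pos"]),Rn.from_rotvec(o["tool_rot"]),o
def togo(p,yaw):
    """tool-frame shift (cm) and turn (deg) to pose: tool z down, tool x dir at world angle yaw"""
    pos,R,o=tool()
    Rt=Rn.from_matrix(np.array([[np.cos(yaw),np.sin(yaw),0],[np.sin(yaw),-np.cos(yaw),0],[0,0,-1]]).T.T)
    x=np.array([np.cos(yaw),np.sin(yaw),0]); z=np.array([0,0,-1.]); y=np.cross(z,x)
    Rt=Rn.from_matrix(np.c_[x,y,z])
    s=R.inv().apply(np.array(p)-pos)*100; t=np.degrees((R.inv()*Rt).as_rotvec())
    return s,t
def st():
    p,R,o=tool(); m=R.as_matrix()
    print("t",round(o["t"],2),"p",np.round(p*1000,1),"yaw_x",round(np.degrees(np.arctan2(m[1,0],m[0,0])),2),"tilt z",np.round(m[:,2],4),"F",np.round(o["contact_force"],2),"M",np.round(o["wrist_torque"],3),"op",round(o["opening"]*1000,1),"q",np.round(o["q"],2))
E
python3 - <<'E'
from h import *
t=info("top"); s=info("scene")
print("base top",back(t,[(202.5,216.9)],0.018),"scene",back(s,[((382/7-.43)+400,(262/7-.43)+230)],0.018))
print("stack",back(t,[(401.8,198.7)],0.036), back(t,[(291/8-.44+365,126/8-.44+165),(305/8-.44+365,420/8-.44+165)],0.036))
print("handle",back(t,[(318.2,197)],0.139),back(s,[(307,188)],0.139))
print("socket top",back(t,[(290+172/6,170+188/6)],0.05))
st()
ci=info("wrist"); T=ci["camera_from_world"]; print(ci["K"][0],ci["dist_coeffs"]); print(-T[:3,:3].T@T[:3,3]); print(T[:3,:3])
save(ctrl.get_image("wrist"),"w0")
E
```

```text
base top [[0.50705983 0.29688574 0.018     ]] scene [[0.51540118 0.30153961 0.018     ]]
stack [[ 0.55587087 -0.23712147  0.036     ]] [[ 0.60537697 -0.23585588  0.036     ]
 [ 0.50702952 -0.2383989   0.036     ]]
handle [[ 0.54481424 -0.01724799  0.139     ]] [[ 0.55399245 -0.01073247  0.139     ]]
socket top [[ 0.54618046 -0.01705501  0.05      ]]
t 0.1 p [ 271.7 -562.6  403.6] yaw_x 25.77 tilt z [-6.0e-04  1.8e-03 -1.0e+00] F [ 0.4  -0.09  0.29] M [ 0.01  -0.032 -0.02 ] op 85.1 q [-1.24  0.05  1.61 -0.    1.48 -0.12]
[315.04704035   0.         326.8737757 ] [-0.03686912  0.          0.          0.          0.        ]
[ 0.33519746 -0.53299466  0.37217832]
[[ 0.43434643 -0.90074378 -0.00195444]
 [ 0.86534335  0.41787641 -0.27669513]
 [ 0.25004813  0.11849028  0.96095577]]
```

View pics/w0.png

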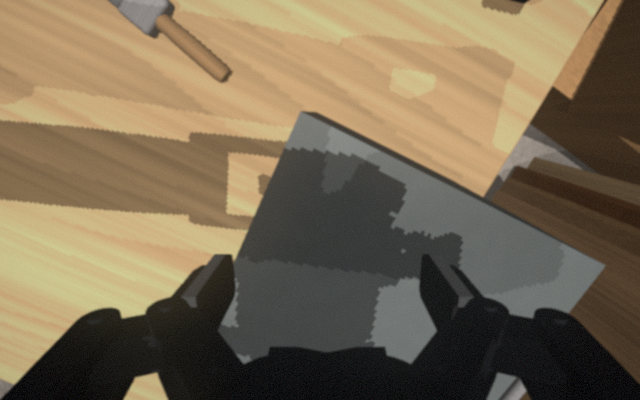

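jog_arm(steps=[[[4.1,-2.13,0],[0,0,0]],[[4.1,-2.13,0],[0,0,0]],[[4.1,-2.13,0],[0,0,0]],[[4.1,-2.13,0],[0,0,0]],[[4.1,-2.13,0],[0,0,0]],[[4.1,-2.13,0],[0,0,0]],[[4.1,-2.13,0],[0,0,0]],[[4.1,-2.13,0],[0,0,0]]])

```text
t: 0.95
tool_pos: [0.4972, -0.2606, 0.4006]
tool_rot: [-3.062, -0.681, 0.003]
contact_force: [0.5, -0.2, 0.3]
opening: 0.0855
```

```bash
python3 - <<'E'
from h import *
st(); s,t=togo((0.493,-0.267,0.40),np.radians(25.8)); print(s,t)
E
```

```text
t 0.95 p [ 497.2 -260.6  400.6] yaw_x 25.09 tilt z [-0.0029  0.0037 -1.    ] F [ 0.49 -0.17  0.34] M [-0.067 -0.077 -0.007] op 85.5 q [-0.62 -0.1   1.77  0.    1.48  0.52]
[-0.65455353  0.40550115  0.05385473] [-0.26558643  0.05941701 -0.71142098]
```

jog_arm(steps=[[[0,0,0],[0,0,0]]])

```text
t: 1.05
tool_pos: [0.4993, -0.2566, 0.4002]
tool_rot: [-3.059, -0.691, 0.002]
contact_force: [-0.5, -0.4, 0.1]
opening: 0.0852
```

```bash
python3 - <<'E'
from h import *
st(); ci=info("wrist"); im=ctrl.get_image("wrist"); np.savez("w1.npz",**{k:ci[k] for k in ci},im=im)
save(im,"w1",None,1.25)
uv=proj(ci,[[0.556,-0.237,0.036]])[0]; print(uv)
x,y=int(uv[0])-70,int(uv[1])-55
x=max(x,0);y=max(y,0);print(x,y)
save(im,"w1c",(x,y,140,110),5.5)
E
```

```text
t 1.05 p [ 499.3 -256.6  400.2] yaw_x 25.45 tilt z [-0.0025  0.0054 -1.    ] F [-0.55 -0.44  0.08] M [-0.025  0.028 -0.009] op 85.2 q [-0.61 -0.09  1.77  0.    1.48  0.52]
[334.54088059 122.84899571]
264 67
```

View pics/w1.png

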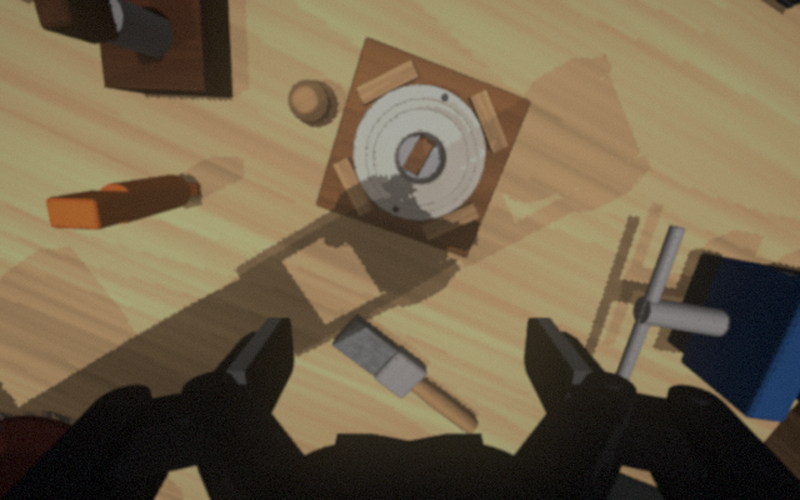

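View pics/w1c.png

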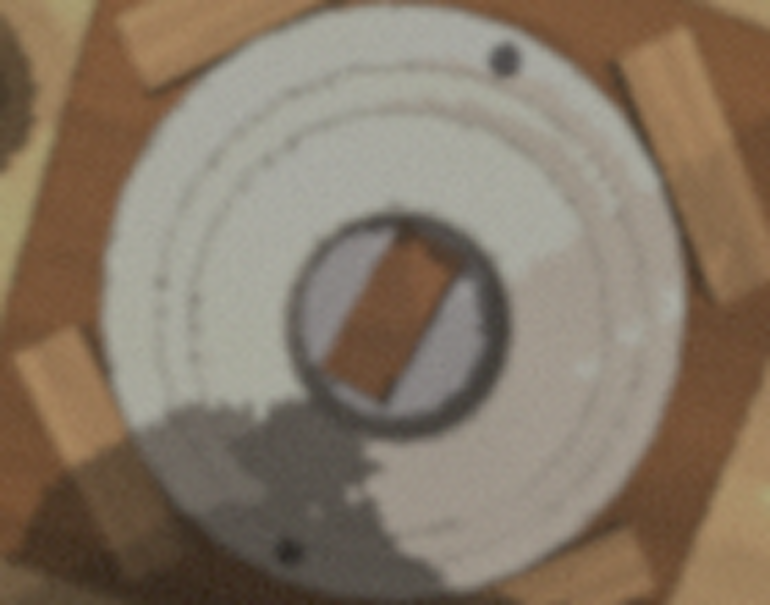

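```bash
python3 - <<'E'
from h import *
d=np.load("w1.npz"); ci=dict(K=d["K"],dist_coeffs=d["dist_coeffs"],camera_from_world=d["camera_from_world"])
f=lambda P:(np.array(P,float)+.5)/5.5-.5+[264,67]
c=back(ci,f([(403,232),(325,368),(462,268),(383,402)]),0.0355); print(c*1000)
for a,b in((0,1),(2,3)):
    v=c[a]-c[b]; print("slot",np.degrees(np.arctan2(v[1],v[0])),np.linalg.norm(v))
print("w",np.linalg.norm(c[0]-c[2]),np.linalg.norm(c[1]-c[3]))
e=back(ci,f([(504,60),(288,551)]),.036); v=e[0]-e[1]; print("dots",e*1000,e.mean(0)*1000,np.degrees(np.arctan2(v[1],v[0])),np.linalg.norm(v))
# circle fits on outer edges, by hue/brightness: manual
g=back(ci,f([(103,300),(685,300),(395,3),(395,600),(290,325),(510,325),(400,215),(400,437)]),.036); 
print("low",(g[0]+g[1])/2*1000,(g[2]+g[3])/2*1000)
b=back(ci,f([(290,325),(510,325),(400,212),(400,437)]),.084);print("top bore",b.mean(0)*1000,np.linalg.norm(b[0]-b[1]),np.linalg.norm(b[2]-b[3]))
# overlay
im=d["im"].copy()
o=e.mean(0)
def circ(r,z,c,col):
    a=np.linspace(0,2*np.pi,200); p=proj(ci,np.c_[c[0]+r*np.cos(a),c[1]+r*np.sin(a),0*a+z])
    return p,col
f2=5.5; cr=cv2.resize(im[67:177,264:404],None,fx=f2,fy=f2,interpolation=cv2.INTER_CUBIC)
for r,z,col in((.055,.036,(255,0,0)),(.055,.012,(255,128,0)),(.043,.06,(0,255,0)),(.034,.084,(0,0,255)),(.018,.084,(0,0,255)),(.018,.036,(255,0,255))):
    p,_=circ(r,z,o,col); p=((p-[264,67]+.5)*f2-.5).round().astype(int); cv2.polylines(cr,[p.reshape(-1,1,2)],True,col,1)
cv2.imwrite("pics/w1o.png",cr[:,:,::-1])
E
```

```text
[[ 569.5672133  -233.07828498   35.5       ]
 [ 541.01660026 -230.58971688   35.5       ]
 [ 568.48090018 -245.79011772   35.5       ]
 [ 540.01714753 -243.21196004   35.5       ]]
slot -4.9815039972784545 0.02865886382659071
slot -5.175549626998312 0.028580274877823934
w 0.012758164751347872 0.012661750589044046
dots [[ 604.32760396 -236.43318233   36.        ]
 [ 506.51475958 -238.93268746   36.        ]] [ 555.42118177 -237.6829349    36.        ] 1.4638152591953215 0.09784477528765158
low [ 557.90799048 -236.82845045   36.        ] [ 555.65111251 -238.16996024   36.        ]
top bore [ 555.40373354 -238.09943708   84.        ] 0.035222572706169915 0.03518031236575513
```

View pics/w1o.png

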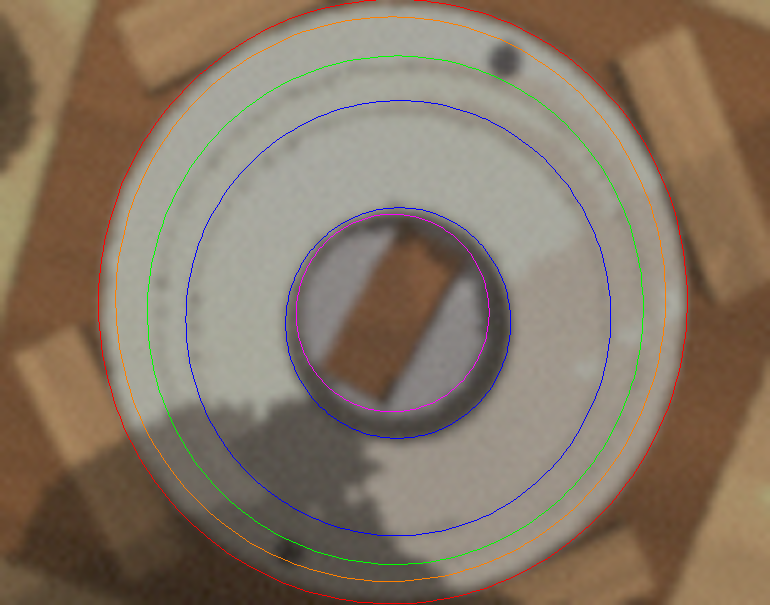

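jog_arm(steps=[[[1.65,-3.95,-0.4],[0,0,0]],[[1.65,-3.95,-0.4],[0,0,0]],[[1.65,-3.95,-0.4],[0,0,0]],[[1.65,-3.95,-0.4],[0,0,0]],[[1.65,-3.95,-0.4],[0,0,0]],[[0,0,0],[0,0,0]]])

```text
t: 1.7
tool_pos: [0.4865, -0.0438, 0.4196]
tool_rot: [-3.064, -0.672, 0.009]
contact_force: [0.1, -0.3, 0.4]
opening: 0.0852
```

```bash
python3 - <<'E'
from h import *
st(); ci=info("wrist"); im=ctrl.get_image("wrist"); np.savez("w2.npz",**{k:ci[k] for k in ci},im=im)
save(im,"w2",None,1.25)
uv=proj(ci,[[0.548,-0.014,0.139]])[0]; print(uv)
x,y=int(uv[0])-60,int(uv[1])-60
x=max(x,0);y=max(y,0);print(x,y)
save(im,"w2c",(x,y,120,110),5.5)
E
```

```text
t 1.7 p [486.5 -43.8 419.6] yaw_x 24.76 tilt z [-0.0068  0.0035 -1.    ] F [ 0.07 -0.29  0.38] M [-0.041 -0.     0.006] op 85.2 q [-0.24 -0.29  1.9   0.    1.54  0.9 ]
[326.03413548 112.9297367 ]
266 52
```

View pics/w2.png

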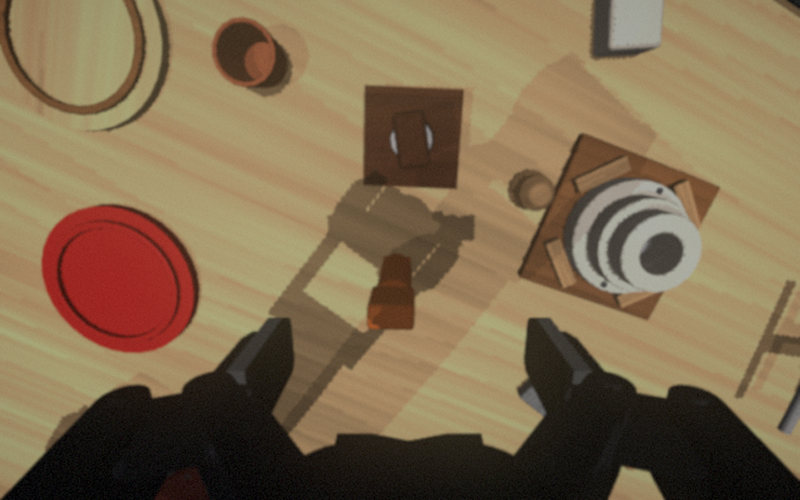

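View pics/w2c.png

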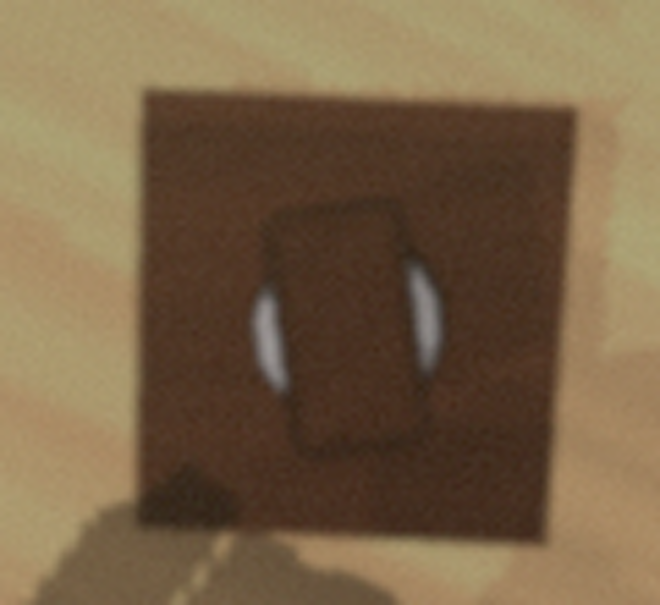

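```bash
python3 - <<'E'
from h import *
d=np.load("w2.npz"); ci=dict(K=d["K"],dist_coeffs=d["dist_coeffs"],camera_from_world=d["camera_from_world"])
f=lambda P:(np.array(P,float)+.5)/5.5-.5+[266,52]
c=back(ci,f([(268,212),(299,450),(399,203),(428,432)]),0.139); print(c*1000,c.mean(0)*1000)
for a,b in((0,1),(2,3)):
    v=c[a]-c[b]; print("handle",np.degrees(np.arctan2(v[1],v[0])),np.linalg.norm(v))
s=back(ci,f([(146,92),(576,107),(545,542),(138,525)]),0.05); print("socket",s.mean(0)*1000)
# overlay
c0=c.mean(0);th=np.radians(24.76-0+7.3)
v=np.mean([c[0]-c[1],c[2]-c[3]],0);th=np.arctan2(v[1],v[0])
ex=np.array([np.cos(th),np.sin(th),0]);ey=np.array([-ex[1],ex[0],0])
cr=cv2.resize(d["im"][52:162,266:386],None,fx=5.5,fy=5.5,interpolation=cv2.INTER_CUBIC)
def dr(P,col):
    p=((proj(ci,P)-[266,52]+.5)*5.5-.5).round().astype(int); cv2.polylines(cr,[p.reshape(-1,1,2)],True,col,1)
dr([c0+sx*.017*ex+sy*.01*ey for sx,sy in((1,1),(1,-1),(-1,-1),(-1,1))],(0,255,0))
a=np.linspace(0,6.28,80); q=c0.copy();q[2]=.099
dr([q+.015*np.array([np.cos(t),np.sin(t),0]) for t in a],(255,0,0))
q=c0.copy();q[2]=.05
dr([q+.015*np.array([np.cos(t),np.sin(t),0]) for t in a],(255,255,0))
cv2.imwrite("pics/w2o.png",cr[:,:,::-1])
E
```

```text
[[559.34081465   0.86409748 139.        ]
 [532.09810486 -16.12639558 139.        ]
 [567.84188046 -14.83116577 139.        ]
 [541.94741559 -31.5496245  139.        ]] [550.30705389 -15.41077209 139.        ]
handle 31.95060132352264 0.03210672968420843
handle 32.84783643023624 0.03082255948920897
socket [551.01012808 -15.61434126  50.        ]
```

View pics/w2o.png

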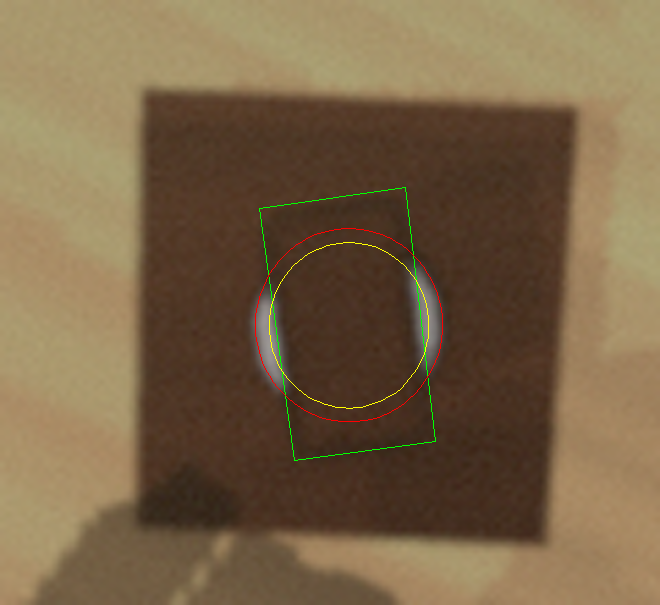

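```bash
python3 - <<'E'
from h import *
s,t=togo((0.5505,-0.0155,0.345),np.radians(32.3)); print(s,t)
E
```

```text
[ 7.09151531 -0.01830245  7.38164803] [-0.30648209  0.30971326 -7.64008273]
```

jog_arm(steps=[[[2.4,0,2.4],[0,0,0]],[[2.4,0,2.4],[0,0,0]],[[2.3,0,2.4],[0,0,0]],[[0,0,0],[-0.3,0.3,-7.6]],[[0,0,0],[0,0,0]]], fingers=0.2, grip_force=40)

```text
t: 2.25
tool_pos: [0.5534, -0.0245, 0.344]
tool_rot: [3.016, 0.86, -0.001]
contact_force: [-0.6, -0.2, 0.8]
opening: 0.0512
```

```bash
python3 - <<'E'
from h import *
st();s,t=togo((0.5505,-0.0155,0.277),np.radians(32.3)); print(s,t)
save(ctrl.get_image("wrist"),"w3")
E
```

```text
t 2.25 p [553.4 -24.5 344. ] yaw_x 31.83 tilt z [ 0.001  -0.0054 -1.    ] F [-0.6  -0.16  0.75] M [-0.01  -0.045 -0.062] op 51.2 q [-0.18 -0.07  1.84 -0.01  1.37  0.84]
[ 0.23903663 -0.95046626  6.69428156] [ 0.29146292  0.11531026 -0.46491649]
```

View pics/w3.png

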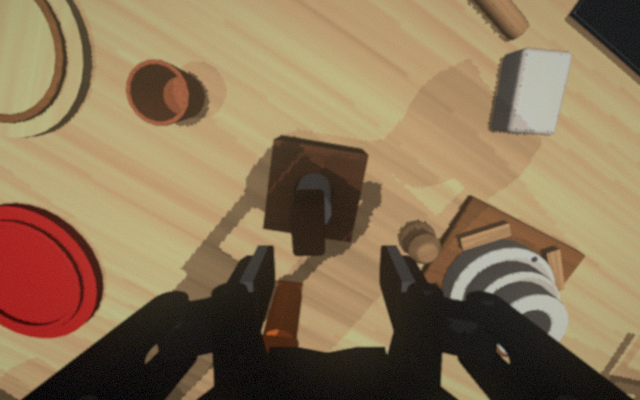

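The handle at (308,220) lies left of the finger midline at about x=325, which agrees with the computed y shift of −0.95 cm. I'll correct that and then descend.

jog_arm(steps=[[[0.24,-0.95,0],[0.3,0.1,-0.5]],[[0,0,1.5],[0,0,0]],[[0,0,0],[0,0,0]]])

```text
t: 2.6
tool_pos: [0.5495, -0.0171, 0.3283]
tool_rot: [-3.022, -0.859, 0.0]
contact_force: [-0.1, -0.1, -0.9]
opening: 0.0512
```

```bash
python3 - <<'E'
from h import *
st();s,t=togo((0.5505,-0.0155,0.277),np.radians(32.3)); print(s,t)
E
```

```text
t 2.6 p [549.5 -17.1 328.3] yaw_x 31.74 tilt z [-0.  0. -1.] F [-0.09 -0.11 -0.89] M [ 0.007  0.025 -0.041] op 51.2 q [-0.17 -0.07  1.86  0.    1.35  0.85]
[ 0.17355935 -0.08379521  5.12888224] [-0.00235291  0.0018842  -0.55861408]
```

jog_arm(steps=[[[0.17,-0.08,1.8],[0,0,-0.5]],[[0,0,1.8],[0,0,0]],[[0,0,1.4],[0,0,0]],[[0,0,0],[0,0,0]]])

```text
t: 3.0
tool_pos: [0.5503, -0.0158, 0.278]
tool_rot: [3.017, 0.869, 0.005]
contact_force: [-0.1, -0.4, -0.2]
opening: 0.051
```

```bash
python3 - <<'E'
from h import *
st();s,t=togo((0.5505,-0.0155,0.277),np.radians(32.3)); print(s,t)
save(ctrl.get_image("scene"),"s4",(240,120,140,140),4)
save(ctrl.get_image("wrist"),"w4")
E
```

```text
t 3.0 p [550.3 -15.8 278. ] yaw_x 32.13 tilt z [ 3.5e-03 -9.0e-04 -1.0e+00] F [-0.1  -0.41 -0.24] M [ 0.045  0.004 -0.026] op 51.0 q [-0.16 -0.01  1.9  -0.    1.25  0.85]
[ 0.03487247 -0.01680657  0.09745965] [ 0.15289221 -0.14229954 -0.17481246]
```

View pics/s4.png

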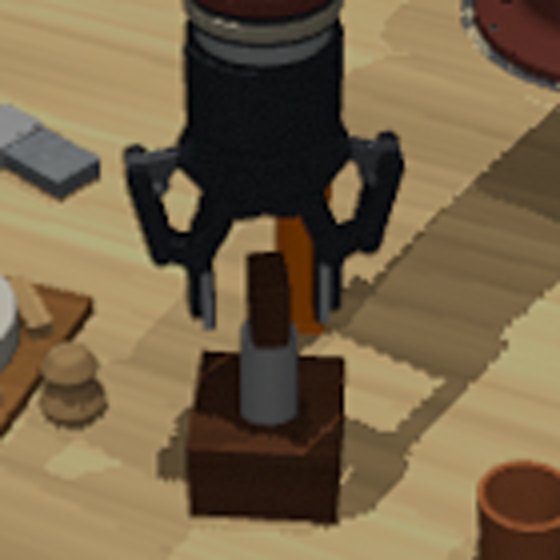

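View pics/w4.png

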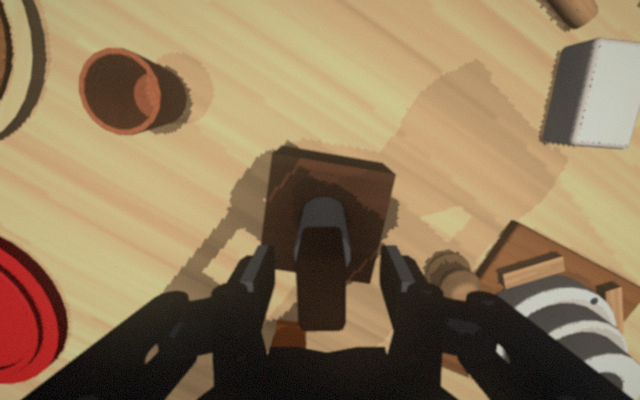

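The handle sits centred between the pads, so I'll close the gripper.

jog_arm(steps=[[[0,0,0],[0,0,0]],[[0,0,0],[0,0,0]],[[0,0,0],[0,0,0]],[[0,0,0],[0,0,0]],[[0,0,0],[0,0,0]]], fingers=-1, grip_force=60)

```text
t: 3.6
tool_pos: [0.5519, -0.016, 0.2829]
tool_rot: [3.014, 0.868, 0.016]
contact_force: [-0.4, 0.2, -2.2]
opening: 0.0189
```

```bash
python3 - <<'E'
from h import *
st();s,t=togo((0.5505,-0.0155,0.277),np.radians(32.3)); print(s,t)
E
```

```text
t 3.6 p [551.9 -16.  282.9] yaw_x 32.12 tilt z [ 0.0112 -0.002  -0.9999] F [-0.38  0.23 -2.24] M [ 0.001  0.01  -0.035] op 18.9 q [-0.16 -0.02  1.89 -0.    1.25  0.85]
[-0.09646293 -0.11781664  0.58930509] [ 0.43893323 -0.47944057 -0.17759352]
```

jog_arm(steps=[[[0,0,-1],[0.4,-0.5,0]],[[0,0,-2],[0,0,0]],[[0,0,-2.5],[0,0,0]],[[0,0,-3],[0,0,0]],[[0,0,-2.5],[0,0,0]],[[0,0,-1],[0,0,0]],[[0,0,0],[0,0,0]]])

```text
t: 4.3
tool_pos: [0.5516, -0.0156, 0.4087]
tool_rot: [-3.018, -0.868, -0.001]
contact_force: [0.6, 0.1, -1.4]
opening: 0.0192
```

```bash
python3 - <<'E'
from h import *
st();s,t=togo((0.5552,-0.2380,0.405),np.radians(-5.1)); print(s,t)
save(ctrl.get_image("scene"),"s5",(220,60,180,180),4)
ci=info("wrist"); im=ctrl.get_image("wrist"); np.savez("w5.npz",**{k:ci[k] for k in ci},im=im)
save(im,"w5")
E
```

```text
t 4.3 p [551.6 -15.6 408.7] yaw_x 32.1 tilt z [ 6.0e-04  1.3e-03 -1.0e+00] F [ 0.55  0.14 -1.42] M [-0.053 -0.01  -0.004] op 19.2 q [-0.16 -0.12  1.78  0.    1.49  0.85]
[-11.51106847  19.02971113   0.34141054] [-0.06720518 -0.04967547 37.20464624]
```

View pics/s5.png

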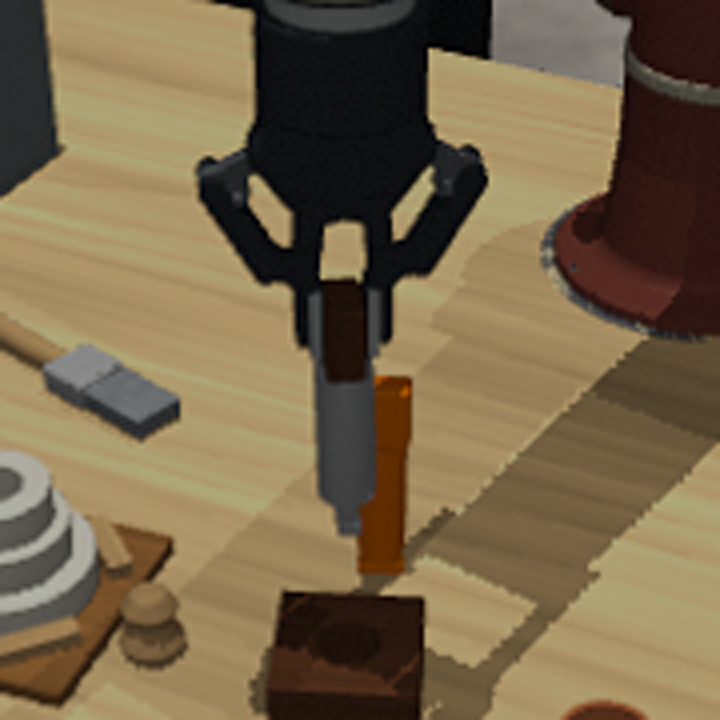

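View pics/w5.png

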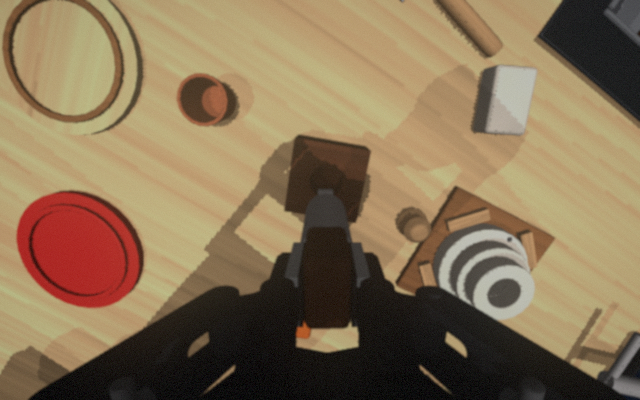

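```bash
cat >> h.py <<'E'
def skew(ci,im,box,f,name,L=0.273,dx=0,dy=0,tx=0,ty=0,pose=None):
    """overlay skewer wireframe in tool frame; L = TCP->skewer origin distance"""
    pos,R,o=tool() if pose is None else pose
    x,y,w,h=box; cr=cv2.resize(im[y:y+h,x:x+w],None,fx=f,fy=f,interpolation=cv2.INTER_CUBIC)
    A=Rn.from_euler('xyz',[tx,ty,0]) 
    def dr(P,col,cl=True):
        P=np.array(P,float)  # skewer frame pts (z up) ; tool frame: x same,y flipped,z = L - z
        Q=np.c_[P[:,0],-P[:,1],0.155-(L-0.155)*0 -P[:,2]+ (L-0.155)]
        Q=Q-[0,0,.155]; Q=A.apply(Q)+[dx,dy,.155]
        W=R.apply(Q)+pos
        p=((proj(ci,W)-[x,y]+.5)*f-.5).round().astype(int); cv2.polylines(cr,[p.reshape(-1,1,2)],cl,col,1)
    a=np.linspace(0,2*np.pi,60)
    for r,z,c in((.015,.019,(255,0,0)),(.015,.094,(255,0,0)),(.005,.008,(255,255,0)),(.005,.019,(255,255,0))):
        dr(np.c_[r*np.cos(a),r*np.sin(a),0*a+z],c)
    for hx,hy,z,c in((.014,.006,0,(0,255,0)),(.014,.006,.008,(0,255,0)),(.017,.01,.134,(0,255,255)),(.017,.01,.094,(0,255,255))):
        dr([(hx,hy,z),(-hx,hy,z),(-hx,-hy,z),(hx,-hy,z)],c)
    dr([(0,0,0),(0,0,.134)],(255,0,255),False)
    cv2.imwrite("pics/"+name+".png",cr[:,:,::-1])
E
python3 - <<'E'
from h import *
d=np.load("w5.npz"); ci=dict(K=d["K"],dist_coeffs=d["dist_coeffs"],camera_from_world=d["camera_from_world"])
skew(ci,d["im"],(270,150,110,130),4.5,"w5o")
s=info("scene"); im=ctrl.get_image("scene"); skew(s,im,(270,110,80,100),6,"s5o")
E
```

```text
(no output)
```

View pics/w5o.png

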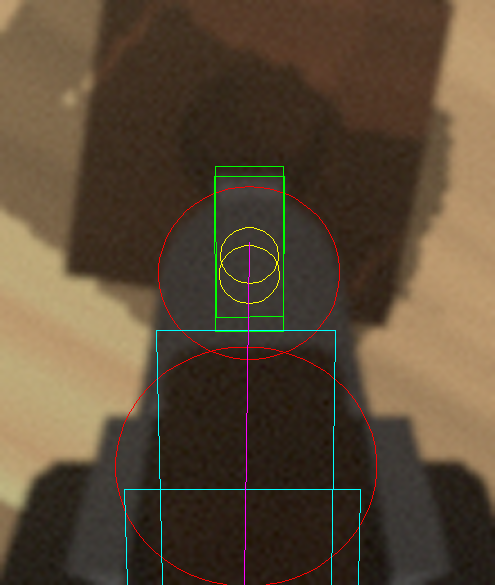

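View pics/s5o.png

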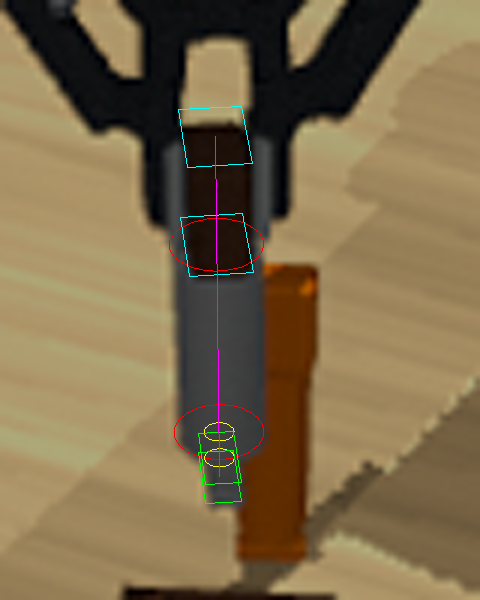

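jog_arm(steps=[[[0,0,0],[0,0,7.4]],[[0,0,0],[0,0,7.4]],[[0,0,0],[0,0,7.4]],[[0,0,0],[0,0,7.4]],[[0,0,0],[0,0,7.4]],[[0,0,0],[0,0,0]]])

```text
t: 5.05
tool_pos: [0.5487, -0.0153, 0.3914]
tool_rot: [-3.132, 0.174, 0.043]
contact_force: [0.1, 0.9, -2.3]
opening: 0.0189
```

```bash
python3 - <<'E'
from h import *
st();s,t=togo((0.5552,-0.2380,0.405),np.radians(-5.1)); print(s,t)
E
```

```text
t 5.05 p [548.7 -15.3 391.4] yaw_x -6.35 tilt z [-0.027   0.0057 -0.9996] F [ 0.14  0.93 -2.26] M [ 0.041  0.017 -0.017] op 18.9 q [-0.16 -0.11  1.8   0.    1.48  1.52]
[ 3.07265208 22.0594092  -1.50421193] [-0.17139673  1.57385966 -1.25581771]
```

jog_arm(steps=[[[0.6,4,-0.5],[-0.2,1.6,-1.2]],[[0.6,4,-0.5],[0,0,0]],[[0.6,4,-0.5],[0,0,0]],[[0.6,4,0],[0,0,0]],[[0.6,4,0],[0,0,0]],[[0,2,0],[0,0,0]],[[0,0,0],[0,0,0]]])

```text
t: 5.75
tool_pos: [0.5589, -0.2436, 0.3942]
tool_rot: [-3.134, 0.099, 0.023]
contact_force: [0.3, 0.4, -1.3]
opening: 0.0187
```

```bash
python3 - <<'E'
from h import *
st();s,t=togo((0.5552,-0.2380,0.375),np.radians(-5.1)); print(s,t)
E
```

```text
t 5.75 p [ 558.9 -243.6  394.2] yaw_x -3.62 tilt z [-0.0147  0.0063 -0.9999] F [ 0.26  0.43 -1.32] M [0.037 0.042 0.022] op 18.7 q [-0.53  0.03  1.66 -0.    1.47  1.1 ]
[-0.37780422 -0.52841691  1.93246161] [-0.29669234  0.86590902  1.48040425]
```

jog_arm(steps=[[[-0.35,-0.53,0.6],[-0.3,0.9,1.5]],[[0,0,0.6],[0,0,0]],[[0,0,0],[0,0,0]]])

```text
t: 6.05
tool_pos: [0.5549, -0.2359, 0.3783]
tool_rot: [-3.136, 0.137, 0.004]
contact_force: [0.1, 0.8, -2.1]
opening: 0.0191
```

```bash
python3 - <<'E'
from h import *
st();s,t=togo((0.5552,-0.2380,0.37),np.radians(-5.1)); print(s,t)
E
```

```text
t 6.05 p [ 554.9 -235.9  378.3] yaw_x -5.01 tilt z [-0.0023  0.0032 -1.    ] F [ 0.12  0.84 -2.13] M [0.021 0.014 0.004] op 19.1 q [-0.53  0.02  1.69  0.    1.43  1.13]
[0.04725461 0.20680461 0.82496582] [-0.16957089  0.14744097  0.09411812]
```

jog_arm(steps=[[[0.05,0.2,0.3],[-0.2,0.1,0.1]],[[0,0,0.2],[0,0,0]]])

```text
t: 6.25
tool_pos: [0.5554, -0.2361, 0.3726]
tool_rot: [3.138, -0.135, -0.002]
contact_force: [0.1, 0.2, -2.0]
opening: 0.0189
```

```bash
python3 - <<'E'
from h import *
st();s,t=togo((0.5552,-0.2380,0.37),np.radians(-5.1)); print(s,t)
P=tool(); ci=info("wrist"); im=ctrl.get_image("wrist")
skew(ci,im,(260,140,140,140),4.2,"w6o",pose=P); save(im,"w6",(230,110,200,200),3.5)
P=tool();sim=ctrl.get_image("scene"); skew(info("scene"),sim,(170,130,110,110),5.5,"s6o",pose=P); save(sim,"s6",(170,100,110,140),4)
E
```

```text
t 6.25 p [ 555.4 -236.1  372.6] yaw_x -4.92 tilt z [-1.e-03 -4.e-04 -1.e+00] F [ 0.1   0.18 -2.02] M [-0.017 -0.05   0.015] op 18.9 q [-0.53  0.02  1.7  -0.    1.42  1.13]
[-0.00173964  0.19027342  0.25996981] [0.02642729 0.05641806 0.17600174]
```

View pics/w6o.png

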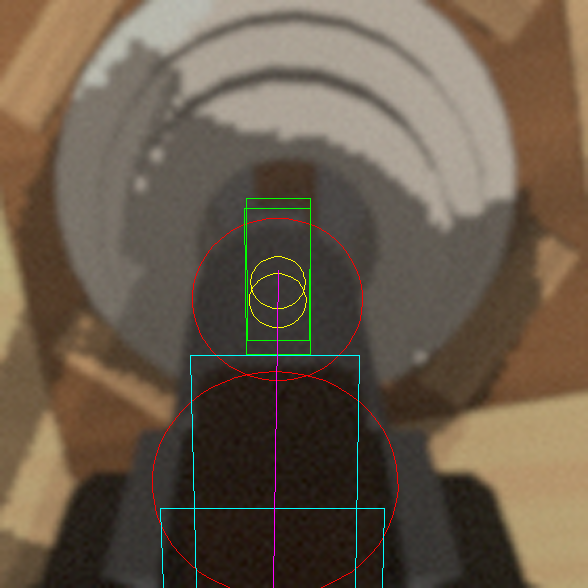

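View pics/w6.png

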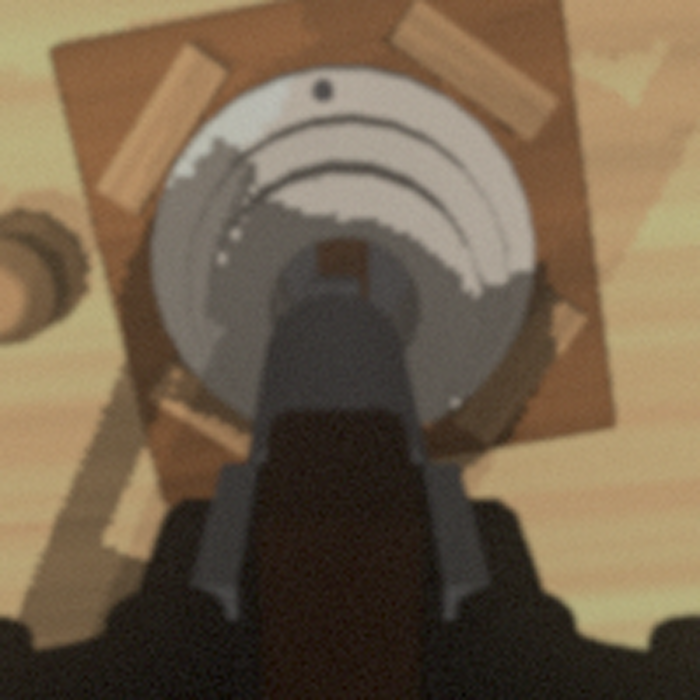

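View pics/s6.png

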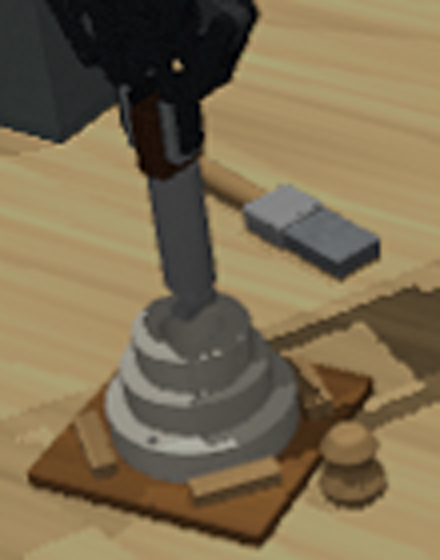

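jog_arm(steps=[[[0,0.2,0],[0,0,0.2]],[[0,0.05,0.2],[0,0,0]]])

```text
t: 6.55
tool_pos: [0.5555, -0.2387, 0.3716]
tool_rot: [3.138, -0.14, 0.001]
contact_force: [-0.3, -0.3, -2.8]
opening: 0.0192
```

```bash
python3 - <<'E'
from h import *
st();s,t=togo((0.5552,-0.2380,0.35),np.radians(-5.1)); print(s,t)
E
```

```text
t 6.55 p [ 555.5 -238.7  371.6] yaw_x -5.12 tilt z [ 3.e-04 -1.e-03 -1.e+00] F [-0.26 -0.28 -2.8 ] M [-0.01  -0.014  0.004] op 19.2 q [-0.53  0.03  1.7  -0.    1.42  1.13]
[-0.03497732 -0.06702068  2.15774415] [ 0.05317    -0.02160053 -0.01892318]
```

jog_arm(steps=[[[0,-0.05,0.6],[0,0,0]],[[0,0,0.7],[0,0,0]],[[0,0,0.5],[0,0,0]],[[0,0,0],[0,0,0]]])

```text
t: 6.95
tool_pos: [0.5554, -0.2384, 0.3517]
tool_rot: [3.138, -0.141, 0.0]
contact_force: [-0.1, -0.5, -1.8]
opening: 0.019
```

```bash
python3 - <<'E'
from h import *
st();s,t=togo((0.5552,-0.2380,0.33),np.radians(-5.1)); print(s,t)
E
```

```text
t 6.95 p [ 555.4 -238.4  351.7] yaw_x -5.14 tilt z [-0.e+00 -8.e-04 -1.e+00] F [-0.11 -0.46 -1.83] M [ 0.033 -0.005  0.016] op 19.0 q [-0.53  0.04  1.71 -0.    1.39  1.13]
[-0.02761479 -0.04225958  2.1696302 ] [ 0.04334608 -0.00354142 -0.03948535]
```

jog_arm(steps=[[[0,-0.03,0.6],[0,0,0]],[[0,0,0.7],[0,0,0]],[[0,0,0.6],[0,0,0]],[[0,0,0.5],[0,0,0]],[[0,0,0.3],[0,0,0]],[[0,0,0],[0,0,0]]])

```text
t: 7.55
tool_pos: [0.5553, -0.238, 0.3214]
tool_rot: [3.138, -0.141, -0.002]
contact_force: [0.4, -0.4, -1.8]
opening: 0.0191
```

```bash
python3 - <<'E'
from h import *
st();s,t=togo((0.5552,-0.2380,0.315),np.radians(-5.1)); print(s,t)
P=tool(); ci=info("wrist"); im=ctrl.get_image("wrist"); save(im,"w7",(230,110,200,200),3.5)
E
```

```text
t 7.55 p [ 555.3 -238.   321.4] yaw_x -5.14 tilt z [-0.0012  0.     -1.    ] F [ 0.38 -0.37 -1.75] M [-0.011 -0.082  0.001] op 19.1 q [-0.53  0.07  1.74 -0.    1.34  1.13]
[-0.00838602 -0.00335031  0.64232355] [ 0.00589904  0.06654762 -0.04487054]
```

View pics/w7.png

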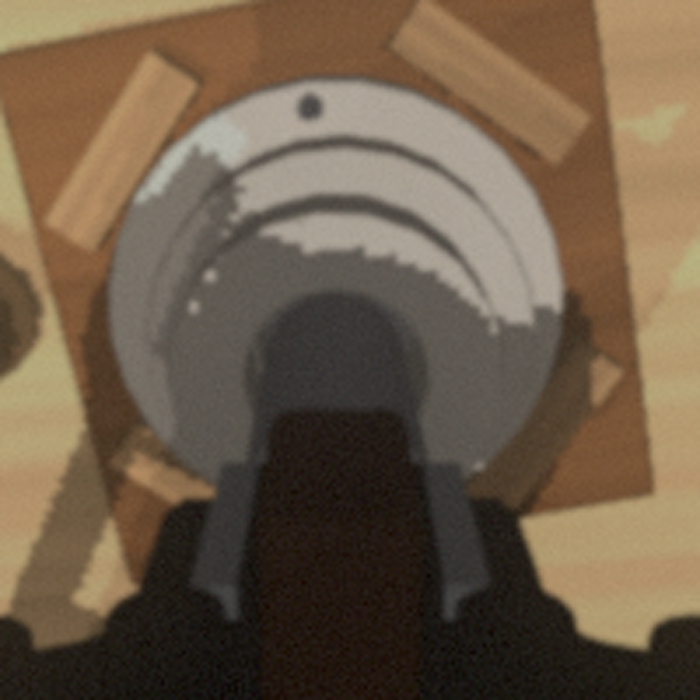

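jog_arm(steps=[[[0,0,0.3],[0,0,0]],[[0,0,0.3],[0,0,0]],[[0,0,0.2],[0,0,0]],[[0,0,0],[0,0,0]]])

```text
t: 8.0
tool_pos: [0.5556, -0.2383, 0.3141]
tool_rot: [3.137, -0.141, 0.001]
contact_force: [-0.0, 0.4, -2.2]
opening: 0.0185
```

```bash
python3 - <<'E'
from h import *
st();s,t=togo((0.5552,-0.2380,0.305),np.radians(-5.1)); print(s,t)
E
```

```text
t 8.0 p [ 555.6 -238.3  314.1] yaw_x -5.14 tilt z [ 8.0e-04 -1.1e-03 -1.0e+00] F [-0.04  0.38 -2.2 ] M [-0.039 -0.041  0.011] op 18.5 q [-0.53  0.08  1.74 -0.    1.32  1.13]
[-0.04674126 -0.02226169  0.90897423] [ 0.06118283 -0.0497219  -0.04294463]
```

jog_arm(steps=[[[-0.03,0,0.2],[0,0,0]],[[0,0,0.15],[0,0,0]]])

```text
t: 8.2
tool_pos: [0.5554, -0.2383, 0.3108]
tool_rot: [3.137, -0.141, 0.002]
contact_force: [-0.1, -0.3, -2.4]
opening: 0.0192
```

jog_arm(steps=[[[0,0,0.15],[0,0,0]],[[0,0,0.1],[0,0,0]]])

```text
t: 8.4
tool_pos: [0.5554, -0.2383, 0.3081]
tool_rot: [3.137, -0.141, 0.002]
contact_force: [-0.5, -0.4, -2.5]
opening: 0.0186
```

```bash
python3 - <<'E'
from h import *
st();s,t=togo((0.5552,-0.2380,0.305),np.radians(-5.1)); print(s,t)
E
```

```text
t 8.4 p [ 555.4 -238.3  308.1] yaw_x -5.14 tilt z [ 0.0015 -0.0016 -1.    ] F [-0.53 -0.41 -2.49] M [-0.043 -0.036  0.011] op 18.6 q [-0.53  0.08  1.75 -0.    1.31  1.13]
[-0.02689274 -0.02805804  0.30536661] [ 0.08098242 -0.092465   -0.04243318]
```

jog_arm(steps=[[[-0.02,-0.02,0.15],[0,0,0]],[[0,0,0.1],[0,0,0]]])

```text
t: 8.6
tool_pos: [0.5552, -0.238, 0.3053]
tool_rot: [3.137, -0.141, 0.002]
contact_force: [-0.7, 1.0, -2.1]
opening: 0.019
```

jog_arm(steps=[[[0,0,0.15],[0,0,0]],[[0,0,0.1],[0,0,0]]])

```text
t: 8.8
tool_pos: [0.5553, -0.2381, 0.3026]
tool_rot: [3.137, -0.141, 0.002]
contact_force: [-0.0, 0.8, -3.4]
opening: 0.0193
```

```bash
python3 - <<'E'
from h import *
st();s,t=togo((0.5552,-0.2380,0.300),np.radians(-5.1)); print(s,t)
E
```

```text
t 8.8 p [ 555.3 -238.1  302.6] yaw_x -5.14 tilt z [ 0.0015 -0.0016 -1.    ] F [-0.03  0.76 -3.36] M [ 0.032  0.005 -0.048] op 19.3 q [-0.53  0.09  1.75 -0.    1.3   1.13]
[-0.00637262 -0.00586002  0.26239936] [ 0.08206359 -0.09134269 -0.04051047]
```

jog_arm(steps=[[[0,0,0.15],[0,0,0]],[[0,0,0.15],[0,0,0]]])

```text
t: 9.0
tool_pos: [0.5553, -0.2381, 0.2995]
tool_rot: [3.137, -0.141, 0.003]
contact_force: [0.4, 0.1, -2.4]
opening: 0.0192
```

jog_arm(steps=[[[0,0,0.15],[0,0,0]],[[0,0,0.15],[0,0,0]]])

```text
t: 9.2
tool_pos: [0.5553, -0.2381, 0.2962]
tool_rot: [3.137, -0.141, 0.003]
contact_force: [0.4, 0.0, -1.7]
opening: 0.0194
```

```bash
python3 - <<'E'
from h import *
st();s,t=togo((0.5552,-0.2380,0.2895),np.radians(-5.1)); print(s,t)
E
```

```text
t 9.2 p [ 555.3 -238.1  296.2] yaw_x -5.14 tilt z [ 0.0016 -0.0017 -1.    ] F [ 0.38  0.01 -1.74] M [-0.031  0.002  0.049] op 19.4 q [-0.53  0.09  1.76 -0.    1.29  1.13]
[-0.01160756 -0.00960897  0.66759955] [ 0.08670156 -0.10204555 -0.04146312]
```

jog_arm(steps=[[[0,0,0.15],[0,0,0]],[[0,0,0.15],[0,0,0]]])

```text
t: 9.4
tool_pos: [0.5556, -0.2382, 0.2942]
tool_rot: [3.137, -0.141, 0.004]
contact_force: [-2.6, 2.2, 8.7]
opening: 0.0189
```

jog_arm(steps=[[[0,0,0.1],[0,0,0]],[[0,0,0.1],[0,0,0]]])

```text
t: 9.6
tool_pos: [0.5559, -0.2382, 0.2943]
tool_rot: [3.137, -0.141, 0.003]
contact_force: [-2.9, 2.6, 5.4]
opening: 0.019
```

```bash
python3 - <<'E'
from h import *
st();s,t=togo((0.5552,-0.2380,0.2895),np.radians(-5.1)); print(s,t)
save(ctrl.get_image("scene"),"s8",(170,100,110,140),4)
E
```

```text
t 9.6 p [ 555.9 -238.2  294.3] yaw_x -5.13 tilt z [ 0.0021 -0.0018 -1.    ] F [-2.89  2.59  5.37] M [ 0.318  0.72  -0.027] op 19.0 q [-0.53  0.1   1.76 -0.    1.29  1.13]
[-0.06826449 -0.01670336  0.47826234] [ 0.09258885 -0.12722895 -0.03395596]
```

View pics/s8.png

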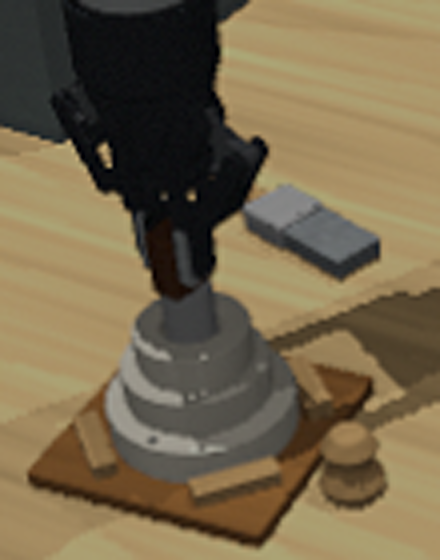

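jog_arm(steps=[[[-0.05,0,-0.1],[0,0,0]],[[0,0,0],[0,0,0]]])

```text
t: 9.85
tool_pos: [0.5553, -0.2382, 0.2946]
tool_rot: [3.136, -0.141, 0.005]
contact_force: [0.2, -0.3, -1.8]
opening: 0.0189
```

```bash
python3 - <<'E'
from h import *
st();s,t=togo((0.5552,-0.2380,0.2953),np.radians(-5.1)); print(s,t)
P=tool();im=ctrl.get_image("scene"); skew(info("scene"),im,(170,90,110,130),5.5,"s9o",L=.278,pose=P); 
P=tool();ci=info("wrist");im=ctrl.get_image("wrist"); skew(ci,im,(230,110,200,200),3.5,"w9o",L=.278,pose=P)
E
```

```text
t 9.85 p [ 555.3 -238.2  294.6] yaw_x -5.14 tilt z [ 0.0032 -0.0025 -1.    ] F [ 0.15 -0.27 -1.82] M [0.048 0.007 0.008] op 18.9 q [-0.53  0.09  1.76 -0.    1.28  1.13]
[-0.01439915 -0.02130402 -0.06627449] [ 0.12433387 -0.19761185 -0.03653818]
```

View pics/s9o.png

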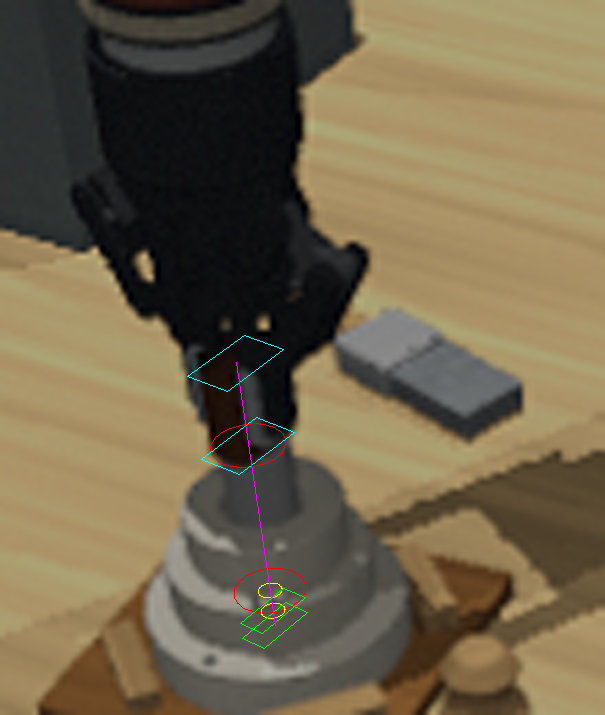

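View pics/w9o.png

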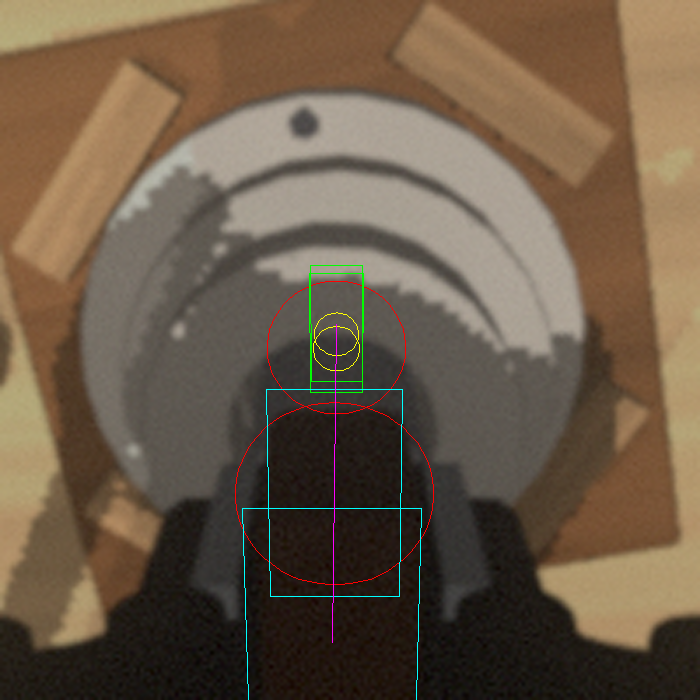

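jog_arm(steps=[[[0,0,-0.1],[0.1,-0.2,0]],[[0,0,0],[0,0,-3]]])

```text
t: 10.15
tool_pos: [0.5551, -0.2381, 0.2944]
tool_rot: [-3.141, 0.057, 0.003]
contact_force: [0.2, 0.3, -1.1]
opening: 0.0189
```

jog_arm(steps=[[[0,0,0],[0,0,-5]],[[0,0,0],[0,0,-5]]])

```text
t: 10.35
tool_pos: [0.5551, -0.2383, 0.2944]
tool_rot: [-3.133, -0.228, 0.004]
contact_force: [-1.3, -0.4, -0.1]
opening: 0.0195
```

```bash
python3 - <<'E'
from h import *
st();s,t=togo((0.5552,-0.2380,0.2958),np.radians(75)); print(s,t)
E
```

```text
t 10.35 p [ 555.1 -238.3  294.4] yaw_x 8.31 tilt z [-2.4e-03  3.0e-04 -1.0e+00] F [-1.26 -0.43 -0.14] M [-0.08   0.205  0.014] op 19.5 q [-0.53  0.1   1.76 -0.    1.29  0.9 ]
[ 0.01883129 -0.02790073 -0.13926776] [ -0.11424191   0.09719436 -66.68648902]
```

jog_arm(steps=[[[0,0,-0.1],[-0.1,0.1,-6]],[[0,0,-0.03],[0,0,-6]]])

```text
t: 10.55
tool_pos: [0.5549, -0.2383, 0.2951]
tool_rot: [3.09, 0.567, -0.002]
contact_force: [-0.1, -0.7, -1.8]
opening: 0.0186
```

jog_arm(steps=[[[0,0,-0.03],[0,0,-6]],[[0,0,-0.03],[0,0,-6]]])

```text
t: 10.75
tool_pos: [0.5548, -0.2382, 0.2949]
tool_rot: [-3.009, -0.9, 0.002]
contact_force: [0.3, 0.5, -1.9]
opening: 0.0188
```

```bash
python3 - <<'E'
from h import *
st();s,t=togo((0.5552,-0.2380,0.2958),np.radians(75)); print(s,t)
E
```

```text
t 10.75 p [ 554.8 -238.2  294.9] yaw_x 33.31 tilt z [-1.7e-03  4.0e-04 -1.0e+00] F [ 0.32  0.5  -1.89] M [ 0.125 -0.102  0.02 ] op 18.8 q [-0.53  0.09  1.76 -0.    1.29  0.46]
[ 0.03879396  0.00474698 -0.09457382] [-9.12838729e-02  4.06197613e-02 -4.16862170e+01]
```

jog_arm(steps=[[[0.03,0,-0.06],[-0.1,0,-6]],[[0,0,-0.04],[0,0,-6]],[[0,0,-0.03],[0,0,-6]]])

```text
t: 11.05
tool_pos: [0.5549, -0.2378, 0.2948]
tool_rot: [-2.822, -1.379, 0.003]
contact_force: [0.4, 0.1, -2.4]
opening: 0.0192
```

jog_arm(steps=[[[0,0,-0.03],[0,0,-6]],[[0,0,-0.03],[0,0,-6]],[[0,0,-0.02],[0,0,-6]],[[0,0,0],[0,0,0]]])

```text
t: 11.45
tool_pos: [0.5548, -0.2376, 0.2944]
tool_rot: [-2.557, -1.819, 0.002]
contact_force: [-0.2, -0.1, 0.1]
opening: 0.0191
```

```bash
python3 - <<'E'
from h import *
st();s,t=togo((0.5552,-0.2380,0.2958),np.radians(75)); print(s,t)
P=tool();ci=info("wrist");im=ctrl.get_image("wrist"); save(im,"w10",None,1.25)
E
```

```text
t 11.45 p [ 554.8 -237.6  294.4] yaw_x 70.84 tilt z [-0.0032  0.0018 -1.    ] F [-0.16 -0.06  0.09] M [ 0.014  0.004 -0.016] op 19.1 q [-0.53  0.09  1.76 -0.    1.29 -0.19]
[-0.02557703  0.05243828 -0.13961603] [-0.20746628 -0.0467284  -4.1550253 ]
```

View pics/w10.png

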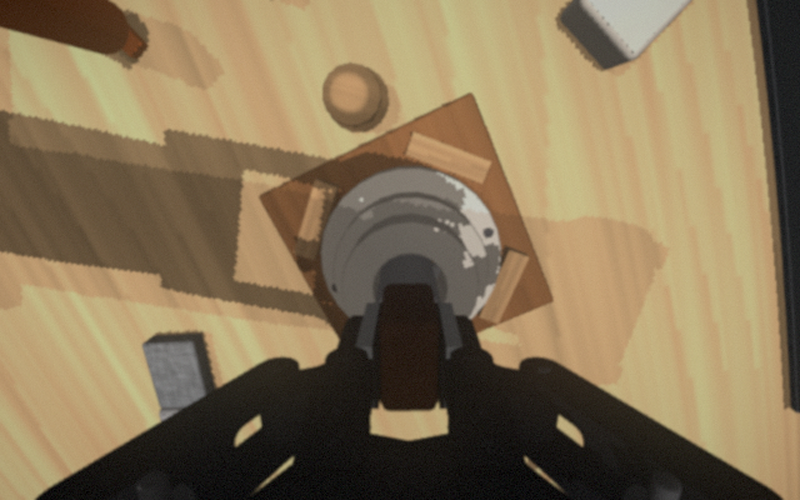

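jog_arm(steps=[[[0,0,-0.05],[-0.2,0,-4.2]],[[0,0,-0.1],[0,0,0]],[[0,0,-0.1],[0,0,0]],[[0,0,-0.1],[0,0,0]]], grip_force=80)

```text
t: 11.9
tool_pos: [0.5545, -0.2374, 0.2969]
tool_rot: [-2.498, -1.901, -0.0]
contact_force: [-0.9, 0.3, -2.8]
opening: 0.0187
```

```bash
python3 - <<'E'
from h import *
st()
E
```

```text
t 11.9 p [ 554.5 -237.4  296.9] yaw_x 74.55 tilt z [-0.0013  0.0018 -1.    ] F [-0.86  0.28 -2.85] M [-0.023  0.087  0.017] op 18.7 q [-0.53  0.09  1.76  0.    1.29 -0.26]
```

jog_arm(steps=[[[0,0,-0.15],[0,0,0]],[[0,0,-0.15],[0,0,0]],[[0,0,-0.15],[0,0,0]],[[0,0,-0.15],[0,0,0]]])

```text
t: 12.3
tool_pos: [0.5533, -0.2368, 0.2993]
tool_rot: [-2.496, -1.895, 0.004]
contact_force: [0.5, -1.1, -7.3]
opening: 0.0186
```

```bash
python3 - <<'E'
from h import *
st()
E
```

```text
t 12.3 p [ 553.3 -236.8  299.3] yaw_x 74.41 tilt z [-0.0067  0.0049 -1.    ] F [ 0.55 -1.15 -7.32] M [-0.146 -0.338 -0.001] op 18.6 q [-0.53  0.09  1.76  0.    1.3  -0.26]
```

```bash
python3 - <<'E'
from h import *
s,t=togo((0.5540,-0.2374,0.3053),np.radians(74.5)); print(s,t)
E
```

```text
[-0.03992504  0.07764618 -0.59968199] [-0.44287587 -0.16989564 -0.09326583]
```

jog_arm(steps=[[[0,0.05,-0.2],[-0.4,-0.2,0]],[[0,0,-0.2],[0,0,0]],[[0,0,-0.25],[0,0,0]],[[0,0,-0.25],[0,0,0]]])

```text
t: 12.7
tool_pos: [0.5533, -0.2366, 0.3076]
tool_rot: [-2.5, -1.898, 0.003]
contact_force: [-0.5, 0.1, -6.5]
opening: 0.0186
```

```bash
python3 - <<'E'
from h import *
st(); s,t=togo((0.5540,-0.2374,0.35),np.radians(74.5)); print(s,t)
save(ctrl.get_image("scene"),"s11",(160,90,130,150),4.5)
E
```

```text
t 12.7 p [ 553.3 -236.6  307.6] yaw_x 74.39 tilt z [-3.3e-03  9.0e-04 -1.0e+00] F [-0.47  0.06 -6.51] M [-0.002 -0.006 -0.023] op 18.6 q [-0.53  0.08  1.75 -0.    1.31 -0.25]
[-0.05864953  0.07395986 -4.24261338] [-0.19751528  0.00197701 -0.10958877]
```

View pics/s11.png

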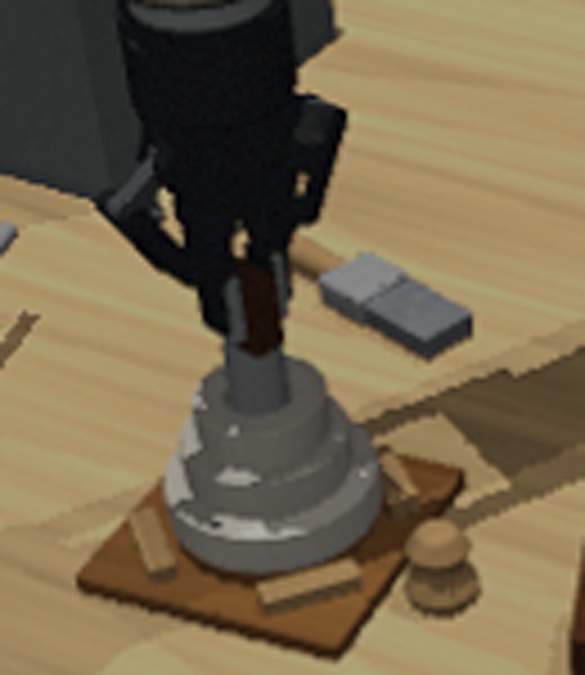

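jog_arm(steps=[[[0,0.05,-0.5],[-0.2,0,0]],[[0,0,-1],[0,0,0]],[[0,0,-1.5],[0,0,0]],[[0,0,-2],[0,0,0]],[[0,0,-2.2],[0,0,0]],[[0,0,-2.2],[0,0,0]],[[0,0,-1.8],[0,0,0]],[[0,0,-1],[0,0,0]]])

```text
t: 13.55
tool_pos: [0.5533, -0.2364, 0.4411]
tool_rot: [2.5, 1.897, 0.002]
contact_force: [0.1, -0.2, -5.8]
opening: 0.0192
```

```bash
cat > base.py <<'E'
from h import *
from scipy.optimize import least_squares
def fit(ci,im,guess,name,r=.064,z=.018,box=None,exclude=None):
    # rim brown: strong dark-orange hue; mask points within annulus around guess on plane z
    hsv=cv2.cvtColor(im,cv2.COLOR_RGB2HSV).astype(int)
    ys,xs=np.mgrid[0:400,0:640]; 
    W=back(ci,np.c_[xs.ravel(),ys.ravel()],z)
    ok=np.abs(np.hypot(W[:,0]-guess[0],W[:,1]-guess[1])-.064)<.02
    h,s,v=[hsv[:,:,i].ravel() for i in range(3)]
    m=ok&(h<=14)&(s>125)&(v>60)
    if exclude is not None: m&=~exclude.ravel()
    P=W[m]; 
    def f(q): return np.hypot(P[:,0]-q[0],P[:,1]-q[1])-r
    q=least_squares(f,guess[:2],loss="soft_l1",f_scale=.003); 
    res=f(q.x); print(name,"n",m.sum(),"c",np.round(q.x*1000,1),"med|r|",np.round(np.median(np.abs(res))*1000,2))
    return m.reshape(400,640)
E
python3 - <<'E'
from base import *
st()
t=cv2.imread("pics/top0.png")[:,:,::-1].copy(); s=cv2.imread("pics/scene0.png")[:,:,::-1].copy()
for n,im in (("top",t),("scene",s)):
    m=fit(info(n),im,np.array([.51,.298]),n)
    v=im.copy(); v[m]=(0,255,0)
    save(v,"seg_"+n,(165,175,85,85) if n=="top" else (400,225,110,85),5)
ti=info("top"); print("orange top",back(ti,[(333,243)],.134))
# wrist w2 shows base partially
d=np.load("w5.npz"); ci=dict(K=d["K"],dist_coeffs=d["dist_coeffs"],camera_from_world=d["camera_from_world"])
m=fit(ci,d["im"].copy(),np.array([.51,.298]),"w5"); v=d["im"].copy(); v[m]=(0,255,0); save(v,"seg_w5")
E
```

```text
t 13.55 p [ 553.3 -236.4  441.1] yaw_x 74.39 tilt z [ 0.0028 -0.0016 -1.    ] F [ 0.11 -0.18 -5.84] M [-0.024  0.019  0.043] op 19.2 q [-0.53 -0.02  1.63  0.    1.53 -0.26]
top n 16 c [507.8 296.6] med|r| 0.8
scene n 118 c [512.6 298.4] med|r| 1.57
orange top [[ 0.43371526 -0.05341801  0.134     ]]
w5 n 1325 c [508.5 296.2] med|r| 1.36
```

View pics/seg_top.png

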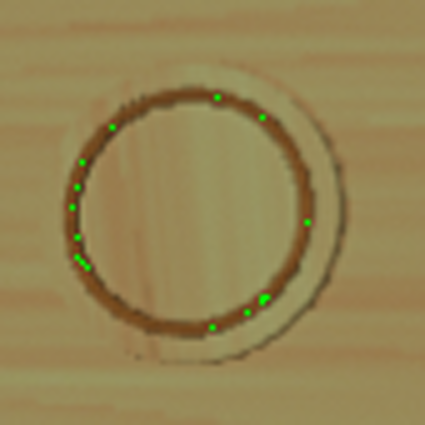

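View pics/seg_w5.png

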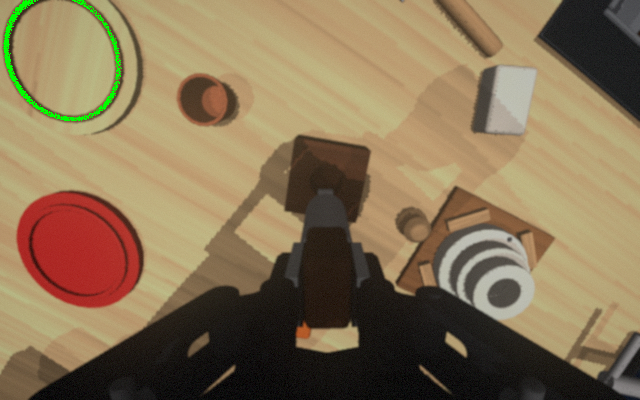

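jog_arm(steps=[[[0.46,-0.19,0],[0,0,0]],[[0.93,-0.37,0],[0,0,0]],[[1.39,-0.56,0],[0,0,0]],[[1.86,-0.75,0],[0,0,0]],[[2.32,-0.93,0],[0,0,0]],[[2.78,-1.12,0],[0,0,0]]])

```text
t: 14.15
tool_pos: [0.5402, -0.1273, 0.4389]
tool_rot: [-2.506, -1.894, 0.001]
contact_force: [1.3, 0.0, -7.1]
opening: 0.019
```

```bash
python3 - <<'E'
from h import *
st(); s,t=togo((0.508,0.17,0.44),np.radians(74.5)); print(s,t)
E
```

```text
t 14.15 p [ 540.2 -127.3  438.9] yaw_x 74.17 tilt z [-5.e-04  1.e-04 -1.e+00] F [ 1.25  0.   -7.08] M [ 0.026 -0.032 -0.034] op 19.0 q [-0.37 -0.13  1.74 -0.    1.54 -0.09]
[ 27.7233349  -11.21325509  -0.1101985 ] [-0.02675555  0.00274681 -0.33484773]
```

jog_arm(steps=[[[2.78,-1.12,-0.05],[0,0,0]],[[2.78,-1.12,0],[0,0,0]],[[2.78,-1.12,0],[0,0,0]],[[2.78,-1.12,0],[0,0,0]],[[2.78,-1.12,0],[0,0,0]],[[2.78,-1.12,0],[0,0,0]],[[2.78,-1.12,0],[0,0,0]],[[2.5,-1.0,0],[0,0,0]]])

```text
t: 14.95
tool_pos: [0.5054, 0.1264, 0.4272]
tool_rot: [-2.486, -1.89, 0.02]
contact_force: [-1.5, 0.5, -6.7]
opening: 0.0188
```

jog_arm(steps=[[[1.9,-0.75,0],[0,0,0]],[[1.3,-0.5,0],[0,0,0]],[[0.8,-0.3,0],[0,0,0]],[[0.4,-0.15,0],[0,0,0]],[[0,0,0],[0,0,0]]])

```text
t: 15.45
tool_pos: [0.4948, 0.1819, 0.4211]
tool_rot: [-2.471, -1.898, 0.033]
contact_force: [1.2, -0.6, -6.7]
opening: 0.0187
```

```bash
python3 - <<'E'
from base import *
st(); s,t=togo((0.508,0.296,0.44),np.radians(74.5)); print(s,t)
ci=info("wrist"); im=ctrl.get_image("wrist")
m=fit(ci,im,np.array([.508,.296]),"w12"); v=im.copy(); v[m]=(0,255,0); save(im,"w12");save(v,"w12s")
save(ctrl.get_image("scene"),"s12",(280,60,240,240),2.5)
E
```

```text
t 15.45 p [494.8 181.9 421.1] yaw_x 75.04 tilt z [-0.0327  0.0073 -0.9994] F [ 1.18 -0.61 -6.69] M [-0.002 -0.103 -0.005] op 18.7 q [ 0.21 -0.19  1.81  0.01  1.54  0.47]
[11.36316752 -1.73030762 -1.84604993] [-1.9149612   0.09083161  0.5343307 ]
w12 n 1337 c [507.5 297.4] med|r| 1.2
```

View pics/w12s.png

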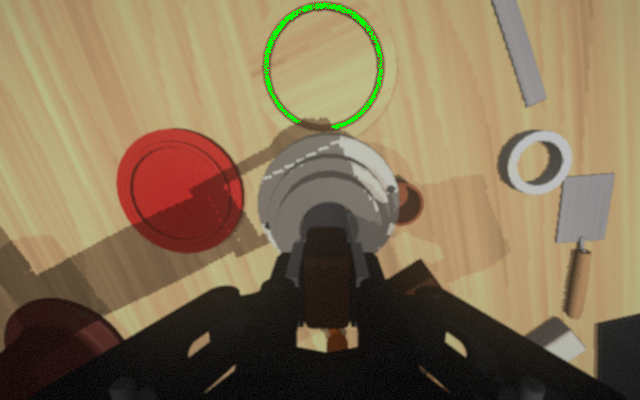

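View pics/s12.png

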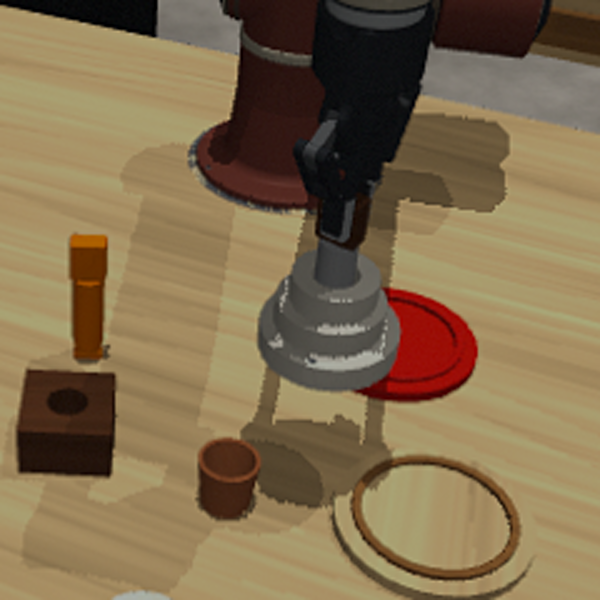

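jog_arm(steps=[[[0.5,-0.1,0],[-0.7,0,0]],[[1,-0.15,0],[-0.7,0,0]],[[1.5,-0.2,0],[-0.5,0,0]],[[2,-0.3,0],[0,0,0]],[[2,-0.3,0],[0,0,0]],[[1.7,-0.2,0],[0,0,0]],[[1.2,-0.2,0],[0,0,0]],[[0.6,-0.1,0],[0,0,0]]])

```text
t: 16.35
tool_pos: [0.5096, 0.293, 0.4216]
tool_rot: [2.494, 1.903, 0.005]
contact_force: [0.5, -0.0, -7.3]
opening: 0.0186
```

```bash
python3 - <<'E'
from base import *
st(); s,t=togo((0.5078,0.2972,0.40),np.radians(74.5)); print(s,t)
E
```

```text
t 16.35 p [509.6 293.  421.6] yaw_x 74.69 tilt z [ 0.0051 -0.0011 -1.    ] F [ 0.5  -0.04 -7.25] M [ 0.006 -0.003 -0.022] op 18.6 q [ 0.4  -0.05  1.68 -0.    1.5   0.66]
[ 0.36129786 -0.2940912   2.15906941] [ 0.30125796 -0.01555164  0.19445493]
```

jog_arm(steps=[[[0.3,-0.25,1],[0.3,0,0.2]],[[0.1,-0.1,1.5],[0,0,0]],[[0,0,2],[0,0,0]],[[0,0,2],[0,0,0]],[[0,0,1.2],[0,0,0]],[[0,0,0.6],[0,0,0]],[[0,0,0],[0,0,0]]])

```text
t: 17.05
tool_pos: [0.5061, 0.2966, 0.3293]
tool_rot: [2.503, 1.899, -0.01]
contact_force: [-0.3, 0.7, -6.6]
opening: 0.019
```

```bash
python3 - <<'E'
from base import *
st(); s,t=togo((0.5078,0.2972,0.34),np.radians(74.5)); print(s,t)
P=tool();ci=info("wrist"); im=ctrl.get_image("wrist"); np.savez("w13.npz",**{k:ci[k] for k in ci},im=im)
zr=P[0][2]-.2855; print("ring bottom est",zr)
save(im,"w13",(170,40,320,230),2.5)
save(ctrl.get_image("scene"),"s13",(380,130,140,180),4)
E
```

```text
t 17.05 p [506.1 296.6 329.3] yaw_x 74.38 tilt z [-0.005  -0.0039 -1.    ] F [-0.27  0.65 -6.57] M [-0.059 -0.051  0.009] op 19.0 q [ 0.4   0.02  1.77 -0.    1.35  0.68]
[ 0.10053514  0.14300131 -1.0679951 ] [-0.21680502  0.29148656 -0.12059091]
ring bottom est 0.04383078563722953
```

View pics/w13.png

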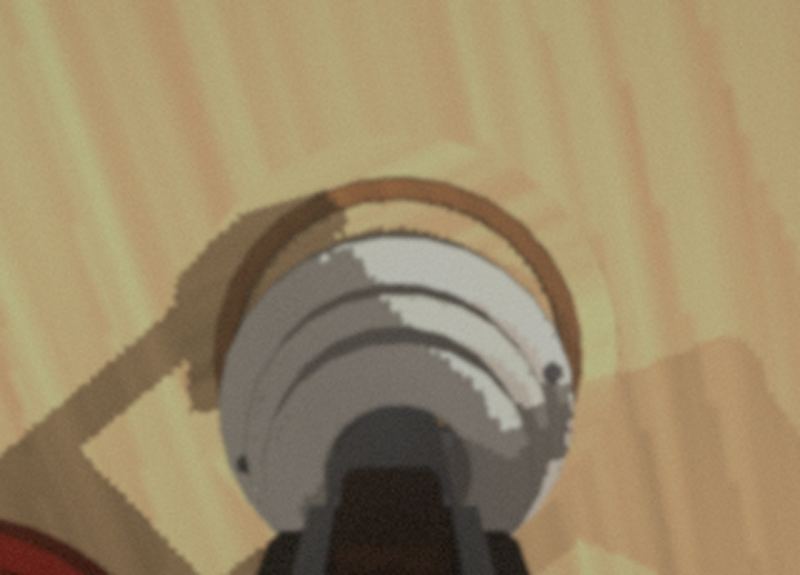

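View pics/s13.png

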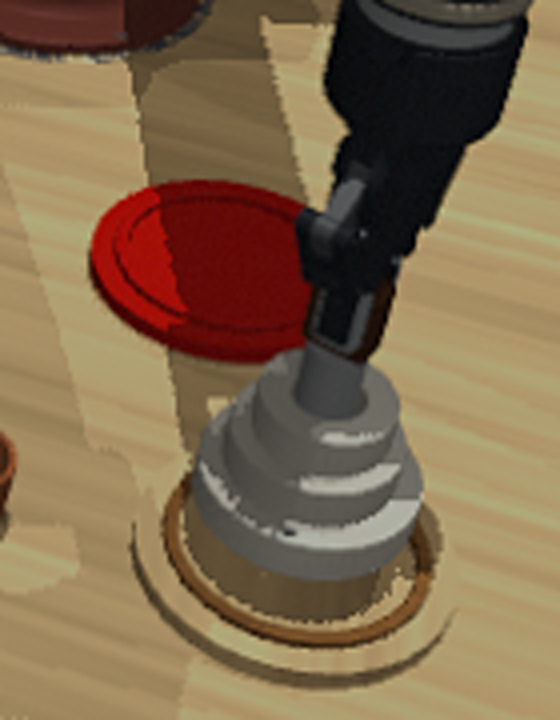

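```bash
python3 - <<'E'
from base import *
d=np.load("w13.npz"); ci=dict(K=d["K"],dist_coeffs=d["dist_coeffs"],camera_from_world=d["camera_from_world"])
f=lambda P:(np.array(P,float)+.5)/2.5-.5+[170,40]
for z in (.066,.068,.070):
    e=back(ci,f([(552,371),(242,464)]),z); v=e[0]-e[1]; print(z,e.mean(0)*1000,np.linalg.norm(v),np.degrees(np.arctan2(v[1],v[0])))
m=fit(ci,d["im"].copy(),np.array([.508,.297]),"rim"); v=d["im"].copy(); v[m]=(0,255,0); save(v,"w13s",(170,40,320,230),2.5)
e=back(ci,f([(552,371),(242,464)]),.068); o=e.mean(0)
cr=cv2.resize(d["im"][40:270,170:490],None,fx=2.5,fy=2.5)
a=np.linspace(0,6.28,200)
for c,r,z,col in((o,.055,.068,(255,0,0)),(o,.055,.044,(255,128,0)),(np.array([.5078,.2972]),.06,.018,(0,255,0)),(np.array([.5078,.2972]),.068,.018,(0,255,0))):
    p=((proj(ci,np.c_[c[0]+r*np.cos(a),c[1]+r*np.sin(a),0*a+z])-[170,40]+.5)*2.5-.5).round().astype(int); cv2.polylines(cr,[p.reshape(-1,1,2)],True,col,1)
cv2.imwrite("pics/w13o.png",cr[:,:,::-1])
E
```

```text
0.066 [505.36276986 294.4761406   66.        ] 0.1001059853189112 1.8424869785802067
0.068 [505.53321442 295.06936116  68.        ] 0.09924136448932801 1.8424869785802387
0.07 [505.70365899 295.66258172  70.        ] 0.0983767436597448 1.8424869785802387
rim n 828 c [507.2 297.8] med|r| 1.26
```

View pics/w13o.png

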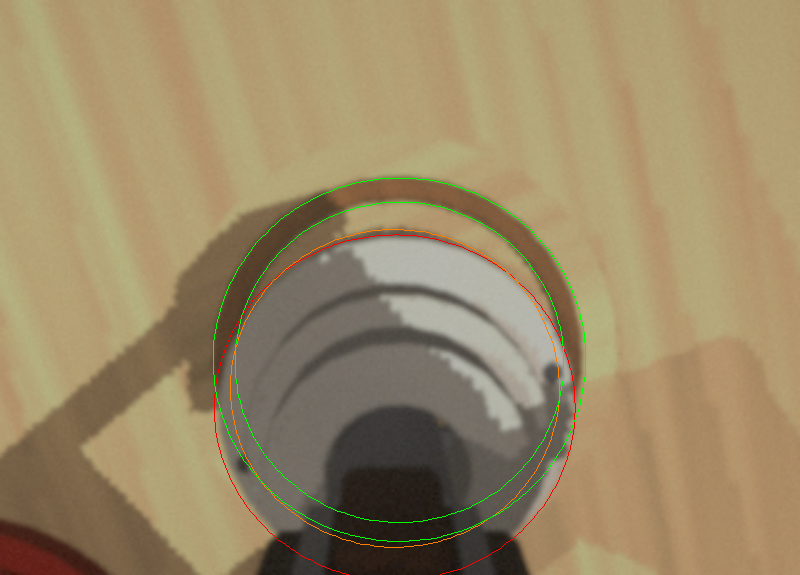

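View pics/w13s.png

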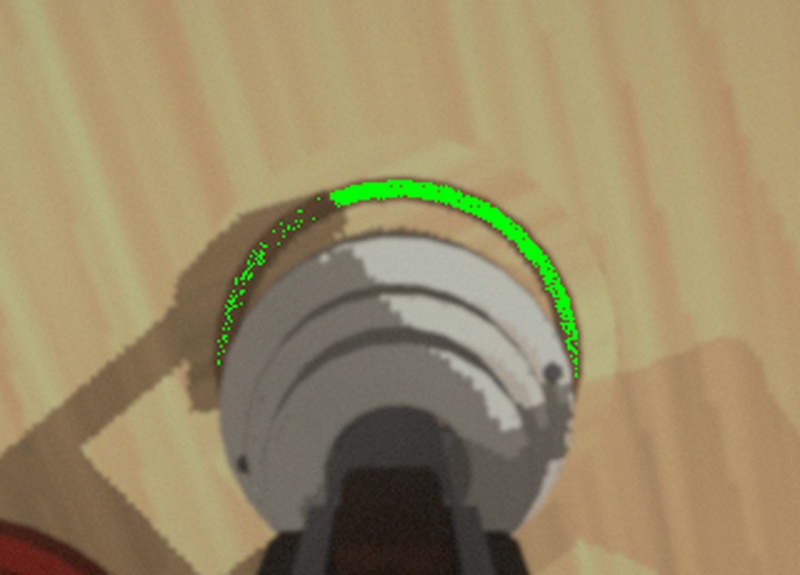

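```bash
python3 - <<'E'
from base import *
s,t=togo((0.5078,0.2982,0.315),np.radians(74.5)); print(s,t)
E
```

```text
[0.16640086 0.08720767 1.60774292] [-0.08888951  0.18791207 -0.1101917 ]
```

jog_arm(steps=[[[0.17,0.09,0.2],[-0.1,0.2,-0.1]],[[0,0,0.4],[0,0,0]],[[0,0,0.4],[0,0,0]],[[0,0,0.3],[0,0,0]]])

```text
t: 17.55
tool_pos: [0.5094, 0.299, 0.3219]
tool_rot: [2.499, 1.9, 0.014]
contact_force: [-0.8, -0.1, -6.7]
opening: 0.019
```

```bash
python3 - <<'E'
from base import *
st();s,t=togo((0.5078,0.2982,0.31),np.radians(74.5)); print(s,t)
ci=info("wrist"); im=ctrl.get_image("wrist"); np.savez("w14.npz",**{k:ci[k] for k in ci},im=im)
save(im,"w14",(170,40,320,230),2.5)
E
```

```text
t 17.55 p [509.4 299.  321.9] yaw_x 74.49 tilt z [ 0.0082  0.0037 -1.    ] F [-0.79 -0.1  -6.73] M [ 0.032  0.043 -0.048] op 19.0 q [0.4  0.03 1.77 0.   1.32 0.68]
[-0.12375562 -0.14312598  1.18915468] [ 0.39748379 -0.33190916 -0.00657002]
```

View pics/w14.png

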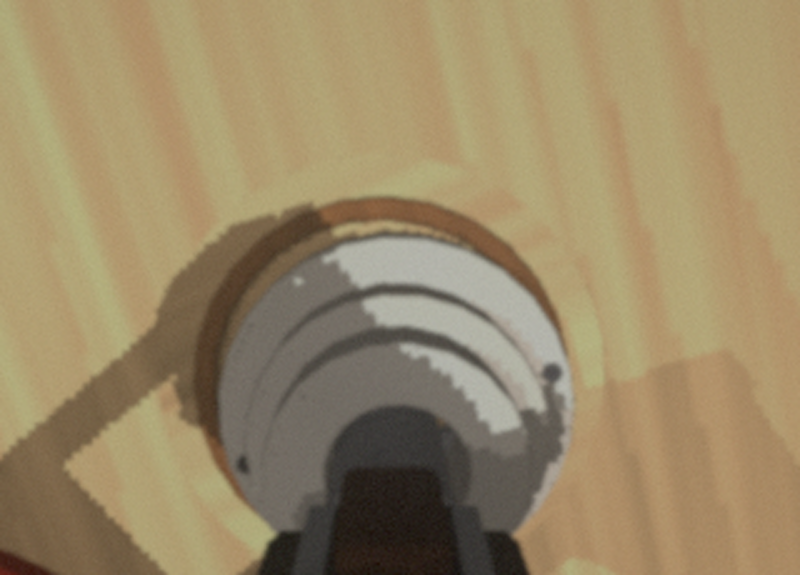

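jog_arm(steps=[[[-0.12,-0.14,0.1],[0.3,-0.25,0]],[[0,0,0.3],[0,0,0]],[[0,0,0.2],[0,0,0]]])

```text
t: 17.9
tool_pos: [0.5075, 0.2981, 0.315]
tool_rot: [2.501, 1.901, 0.002]
contact_force: [0.5, -0.9, -7.4]
opening: 0.0187
```

```bash
python3 - <<'E'
from base import *
st();s,t=togo((0.5078,0.2982,0.31),np.radians(74.5)); print(s,t)
ci=info("wrist"); im=ctrl.get_image("wrist"); np.savez("w15.npz",**{k:ci[k] for k in ci},im=im)
save(im,"w15",(210,90,220,160),3.6)
m=fit(ci,im,np.array([.508,.297]),"rim")
save(ctrl.get_image("scene"),"s15",(410,180,100,130),5)
E
```

```text
t 17.9 p [507.5 298.1 315. ] yaw_x 74.5 tilt z [ 9.e-04  4.e-04 -1.e+00] F [ 0.46 -0.88 -7.4 ] M [-0.025  0.042 -0.028] op 18.7 q [0.4  0.04 1.78 0.   1.32 0.68]
[0.0185472  0.02713193 0.49724169] [ 0.04357432 -0.03585828 -0.00307392]
rim n 888 c [507.5 297.7] med|r| 1.23
```

View pics/w15.png

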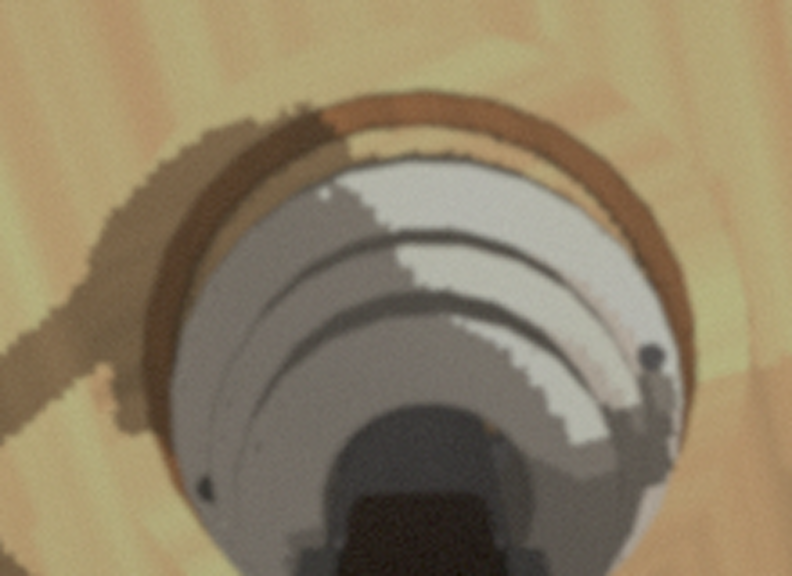

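View pics/s15.png

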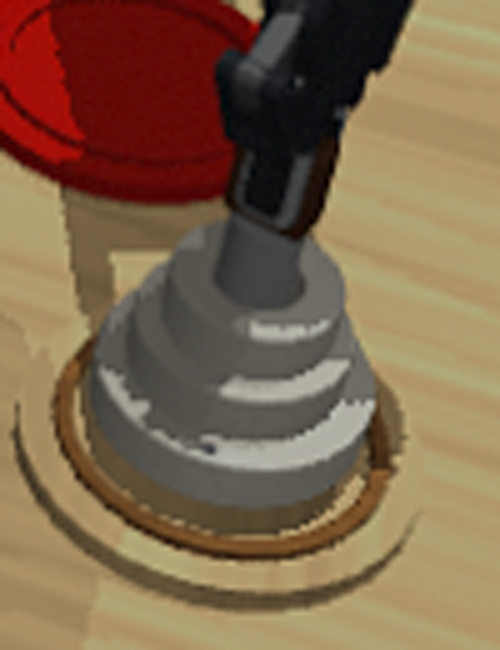

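```bash
python3 - <<'E'
from base import *
d=np.load("w15.npz"); ci=dict(K=d["K"],dist_coeffs=d["dist_coeffs"],camera_from_world=d["camera_from_world"])
f=lambda P:(np.array(P,float)+.5)/3.6-.5+[210,90]
for z in (.0535,.0555):
    e=back(ci,f([(651,357),(206,489)]),z); v=e[0]-e[1]; print(z,e.mean(0)*1000,np.linalg.norm(v))
    o=e.mean(0)
cr=cv2.resize(d["im"][90:250,210:430],None,fx=3.6,fy=3.6)
a=np.linspace(0,6.28,200)
B=np.array([.5075,.2977])
for c,r,z,col in((o,.055,.0545,(255,0,0)),(o,.055,.0305,(255,128,0)),(B,.06,.018,(0,255,0)),(B,.068,.018,(0,255,0)),(B,.082,.012,(0,0,255))):
    p=((proj(ci,np.c_[c[0]+r*np.cos(a),c[1]+r*np.sin(a),0*a+z])-[210,90]+.5)*3.6-.5).round().astype(int); cv2.polylines(cr,[p.reshape(-1,1,2)],True,col,1)
cv2.imwrite("pics/w15o.png",cr[:,:,::-1])
E
```

```text
0.0535 [508.54863277 297.30180007  53.5       ] 0.09887478236799946
0.0555 [508.70493428 297.88890149  55.5       ] 0.0980153780931972
```

View pics/w15o.png

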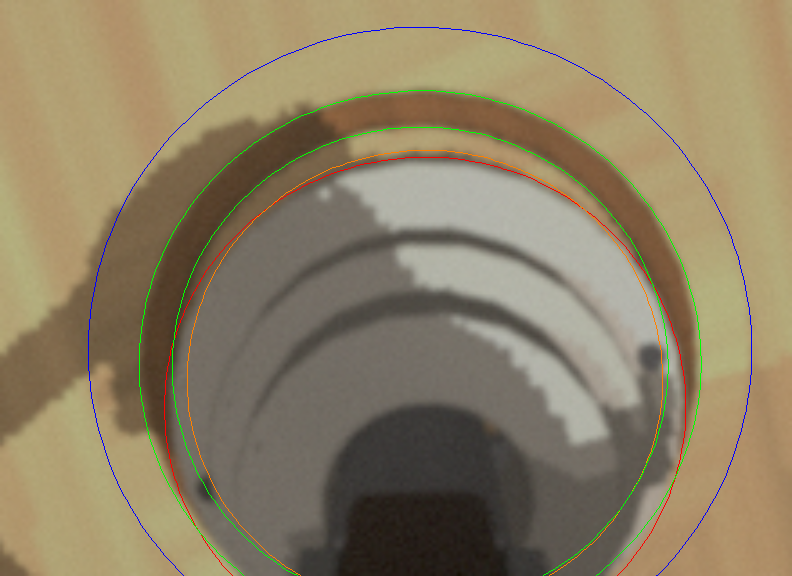

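jog_arm(steps=[[[0,-0.07,0.2],[0,0,0]],[[0,0,0.3],[0,0,0]],[[0,0,0.3],[0,0,0]],[[0,0,0.2],[0,0,0]]])

```text
t: 18.4
tool_pos: [0.5069, 0.2984, 0.3045]
tool_rot: [2.501, 1.901, 0.002]
contact_force: [0.6, -0.1, -7.2]
opening: 0.0191
```

```bash
python3 - <<'E'
from base import *
st();s,t=togo((0.5068,0.2982,0.298),np.radians(74.5)); print(s,t)
ci=info("wrist"); im=ctrl.get_image("wrist")
save(im,"w16",(210,90,220,160),3.6)
E
```

```text
t 18.4 p [506.9 298.4 304.5] yaw_x 74.5 tilt z [ 1.3e-03  6.0e-04 -1.0e+00] F [ 0.61 -0.1  -7.22] M [ 0.001 -0.01   0.05 ] op 19.1 q [0.41 0.05 1.79 0.   1.3  0.68]
[-0.01904702 -0.00089769  0.65009655] [ 0.0609686  -0.05304553 -0.0022985 ]
```

View pics/w16.png

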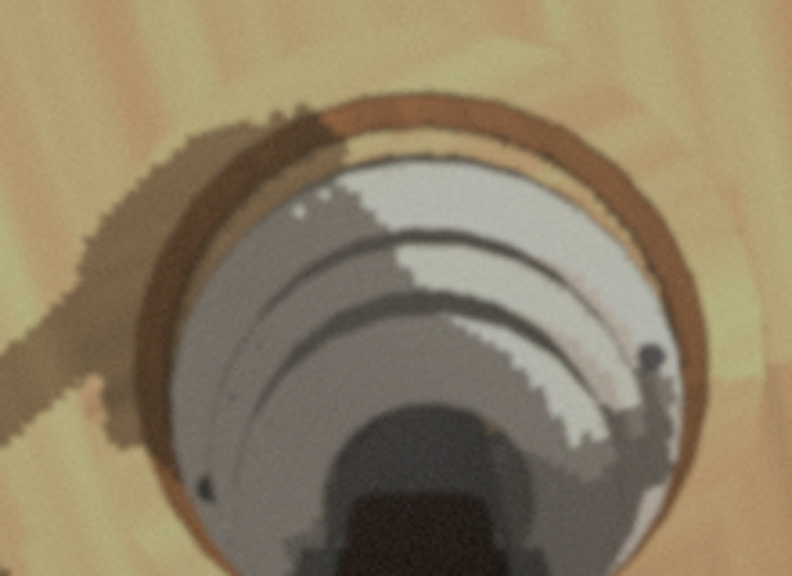

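jog_arm(steps=[[[0,0,0.15],[0,0,0]],[[0,0,0.15],[0,0,0]],[[0,0,0.1],[0,0,0]]])

```text
t: 18.75
tool_pos: [0.5068, 0.2983, 0.2998]
tool_rot: [2.501, 1.901, 0.001]
contact_force: [-1.0, -0.5, -6.5]
opening: 0.0185
```

jog_arm(steps=[[[0,0,0.08],[0,0,0]],[[0,0,0.08],[0,0,0]]])

```text
t: 18.95
tool_pos: [0.5069, 0.2983, 0.2981]
tool_rot: [2.501, 1.901, 0.002]
contact_force: [-0.2, -0.6, -6.9]
opening: 0.0191
```

```bash
python3 - <<'E'
from base import *
st();s,t=togo((0.5068,0.2982,0.298),np.radians(74.5)); print(s,t)
E
```

```text
t 18.95 p [506.9 298.3 298.1] yaw_x 74.5 tilt z [ 1.e-03  4.e-04 -1.e+00] F [-0.25 -0.56 -6.89] M [-0.001 -0.059  0.009] op 19.1 q [ 0.41  0.05  1.79 -0.    1.29  0.68]
[-0.01524316 -0.00250144  0.0097885 ] [ 0.04802566 -0.03640882 -0.00250326]
```

jog_arm(steps=[[[0,0,0.06],[0,0,0]],[[0,0,0.06],[0,0,0]]])

```text
t: 19.15
tool_pos: [0.5069, 0.2984, 0.2973]
tool_rot: [2.501, 1.901, 0.002]
contact_force: [-1.6, -0.4, -3.2]
opening: 0.0189
```

jog_arm(steps=[[[0,0,0.06],[0,0,0]]])

```text
t: 19.25
tool_pos: [0.5071, 0.2985, 0.2973]
tool_rot: [2.501, 1.901, 0.003]
contact_force: [-0.4, -0.8, -3.2]
opening: 0.0188
```

```bash
python3 - <<'E'
from base import *
st();s,t=togo((0.5068,0.2982,0.295),np.radians(74.5)); print(s,t)
E
```

```text
t 19.25 p [507.1 298.5 297.3] yaw_x 74.5 tilt z [ 1.4e-03  8.0e-04 -1.0e+00] F [-0.41 -0.84 -3.17] M [-0.11   0.228  0.064] op 18.8 q [0.41 0.06 1.79 0.   1.29 0.68]
[-0.03499464 -0.01879467  0.23365876] [ 0.06618383 -0.06446008 -0.00340141]
```

jog_arm(steps=[[[-0.02,0,0.08],[0,0,0]],[[0,0,0.08],[0,0,0]]])

```text
t: 19.45
tool_pos: [0.5076, 0.2985, 0.2973]
tool_rot: [2.5, 1.901, 0.007]
contact_force: [0.2, -0.2, -3.0]
opening: 0.0184
```

jog_arm(steps=[[[0,0,0.06],[0,0,0]]])

```text
t: 19.55
tool_pos: [0.5079, 0.2986, 0.2973]
tool_rot: [2.5, 1.901, 0.009]
contact_force: [-0.3, 0.2, -2.3]
opening: 0.0188
```

```bash
python3 - <<'E'
from base import *
st()
E
```

```text
t 19.55 p [507.9 298.6 297.3] yaw_x 74.5 tilt z [ 0.0055  0.0024 -1.    ] F [-0.28  0.21 -2.32] M [-0.058  0.064 -0.026] op 18.8 q [0.41 0.06 1.79 0.   1.29 0.68]
```

jog_arm(steps=[[[-0.05,-0.05,0.12],[0.2,-0.2,0]],[[0,0,0.1],[0,0,0]]])

```text
t: 19.75
tool_pos: [0.5078, 0.2984, 0.2962]
tool_rot: [2.5, 1.901, 0.005]
contact_force: [0.1, 0.5, -1.9]
opening: 0.0188
```

```bash
python3 - <<'E'
from base import *
st();s,t=togo((0.5070,0.2984,0.295),np.radians(74.5)); print(s,t)
E
```

```text
t 19.75 p [507.8 298.4 296.2] yaw_x 74.49 tilt z [ 3.6e-03  9.0e-04 -1.0e+00] F [ 0.1   0.49 -1.92] M [-0.068  0.037  0.025] op 18.8 q [ 0.41  0.06  1.79 -0.    1.29  0.68]
[-0.02465718 -0.07469401  0.11872791] [ 0.18232142 -0.10613298 -0.00687235]
```

jog_arm(steps=[[[-0.02,-0.06,0.1],[0.2,-0.1,0]],[[0,0,0.08],[0,0,0]]])

```text
t: 19.95
tool_pos: [0.5073, 0.2985, 0.2947]
tool_rot: [-2.501, -1.901, -0.001]
contact_force: [0.5, 0.4, -1.7]
opening: 0.019
```

```bash
python3 - <<'E'
from base import *
st();s,t=togo((0.5070,0.2984,0.295),np.radians(74.5)); print(s,t)
P=tool();ci=info("wrist"); im=ctrl.get_image("wrist")
save(im,"w17",(210,90,220,160),3.6)
save(ctrl.get_image("scene"),"s17",(410,180,100,130),5)
E
```

```text
t 19.95 p [507.3 298.5 294.7] yaw_x 74.49 tilt z [ 5.e-04  5.e-04 -1.e+00] F [ 0.47  0.39 -1.66] M [0.027 0.049 0.021] op 19.0 q [0.41 0.06 1.8  0.   1.29 0.68]
[-0.01791424 -0.02919131 -0.02892484] [ 0.02183168 -0.0378734  -0.00574791]
```

View pics/w17.png

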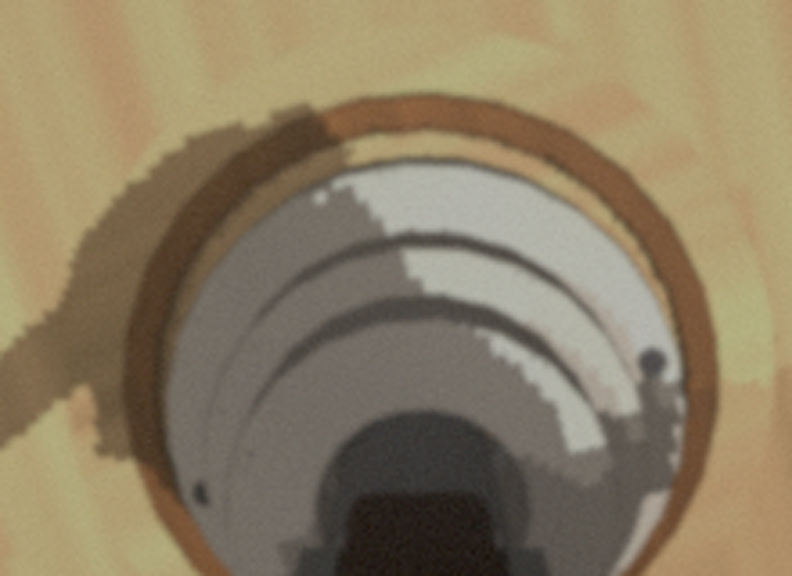

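View pics/s17.png

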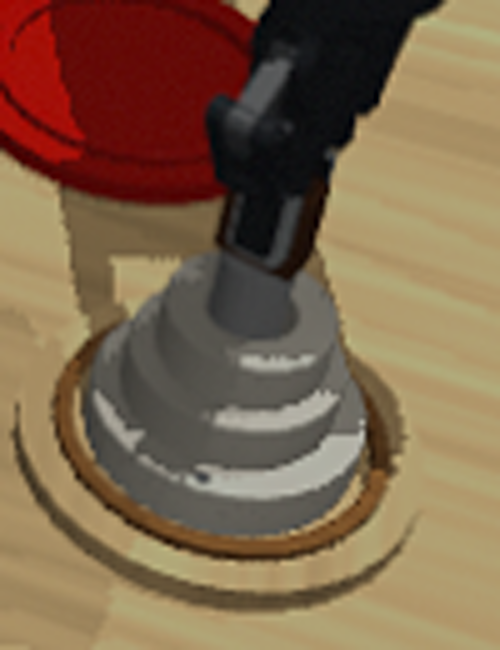

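The low ring lies inside the rim with an even gap all round, and the load is off the tool. I'll let the shoulder touch lightly and then open.

jog_arm(steps=[[[-0.02,-0.03,0.05],[0,0,0]]])

```text
t: 20.15
tool_pos: [0.5071, 0.2985, 0.2944]
tool_rot: [2.501, 1.902, 0.002]
contact_force: [0.1, -1.1, 0.8]
opening: 0.0187
```

```bash
python3 - <<'E'
from base import *
st()
E
```

```text
t 20.15 p [507.1 298.5 294.4] yaw_x 74.5 tilt z [ 1.e-03  7.e-04 -1.e+00] F [ 0.13 -1.05  0.84] M [0.002 0.032 0.015] op 18.7 q [0.41 0.06 1.8  0.   1.28 0.68]
```

Shoulder seated with about 3 N. Releasing.

jog_arm(steps=[[[0,0,0],[0,0,0]],[[0,0,0],[0,0,0]],[[0,0,0],[0,0,0]],[[0,0,0],[0,0,0]]], fingers=0.2)

```text
t: 20.55
tool_pos: [0.5077, 0.2987, 0.2961]
tool_rot: [2.5, 1.901, 0.007]
contact_force: [0.7, 0.9, -0.4]
opening: 0.051
```

```bash
python3 - <<'E'
from base import *
st()
im=ctrl.get_image("wrist"); save(im,"w18")
save(ctrl.get_image("scene"),"s18",(400,150,120,160),4.5)
E
```

```text
t 20.55 p [507.7 298.7 296.1] yaw_x 74.5 tilt z [ 0.0039  0.0019 -1.    ] F [ 0.65  0.92 -0.44] M [0.02  0.062 0.04 ] op 51.0 q [0.41 0.06 1.79 0.   1.28 0.68]
```

View pics/w18.png

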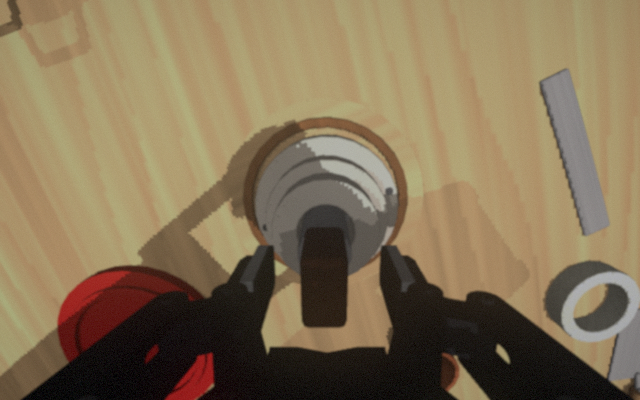

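View pics/s18.png

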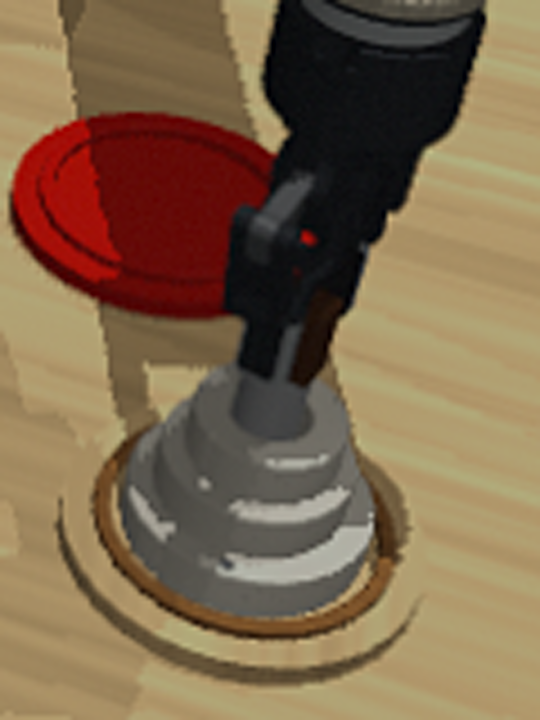

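Released: the skewer stands upright at (325,275) in the wrist view, clear of both pads. I'll back straight up.

jog_arm(steps=[[[0,0,-1],[0.1,-0.2,0]],[[0,0,-2],[0,0,0]],[[0,0,-3],[0,0,0]],[[0,0,-3],[0,0,0]],[[0,0,-3],[0,0,0]],[[0,0,-2],[0,0,0]]])

```text
t: 21.25
tool_pos: [0.5067, 0.2984, 0.4396]
tool_rot: [-2.501, -1.901, 0.013]
contact_force: [0.5, -0.9, 0.5]
opening: 0.0511
```

jog_arm(steps=[[[-2,0,-1],[0,0,0]],[[-4,0,0],[0,0,0]],[[-4,0,0],[0,0,0]],[[-4,0,0],[0,0,0]],[[-2,0,0],[0,0,0]],[[0,0,0],[0,0,0]]])

```text
t: 21.85
tool_pos: [0.4622, 0.1403, 0.4629]
tool_rot: [2.493, 1.901, 0.011]
contact_force: [0.1, 0.1, -0.3]
opening: 0.0509
```

```bash
python3 - <<'E'
from base import *
st()
save(ctrl.get_image("top"),"t19",None,1.25)
save(ctrl.get_image("scene"),"s19",None,1.25)
save(ctrl.get_image("wrist"),"w19",None,1.25)
st()
E
```

```text
t 21.85 p [462.2 140.3 462.9] yaw_x 74.65 tilt z [ 0.01   -0.0011 -0.9999] F [ 0.11  0.13 -0.25] M [-0.01  -0.05  -0.006] op 50.9 q [ 0.14 -0.33  1.86 -0.    1.6   0.41]
t 22.0 p [462.9 142.3 462.3] yaw_x 74.83 tilt z [ 9.1e-03 -4.0e-04 -1.0e+00] F [ 0.11 -0.09 -0.53] M [ 0.03   0.042 -0.062] op 51.2 q [ 0.14 -0.32  1.86 -0.    1.6   0.41]
```

View pics/t19.png

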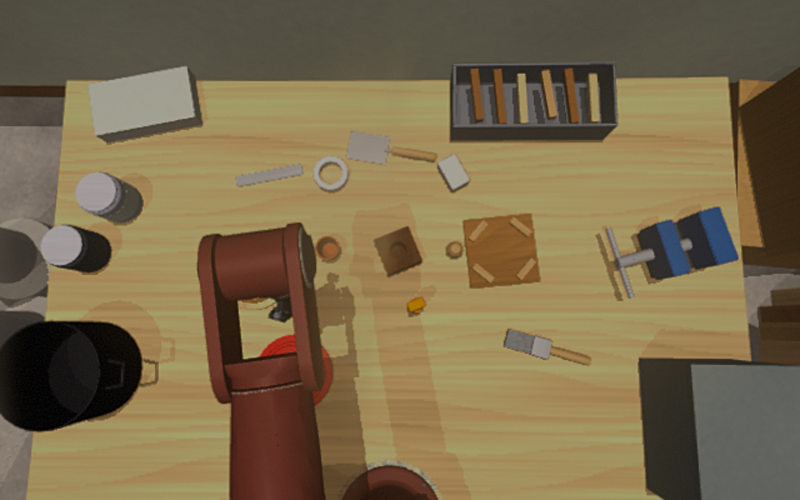

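View pics/s19.png

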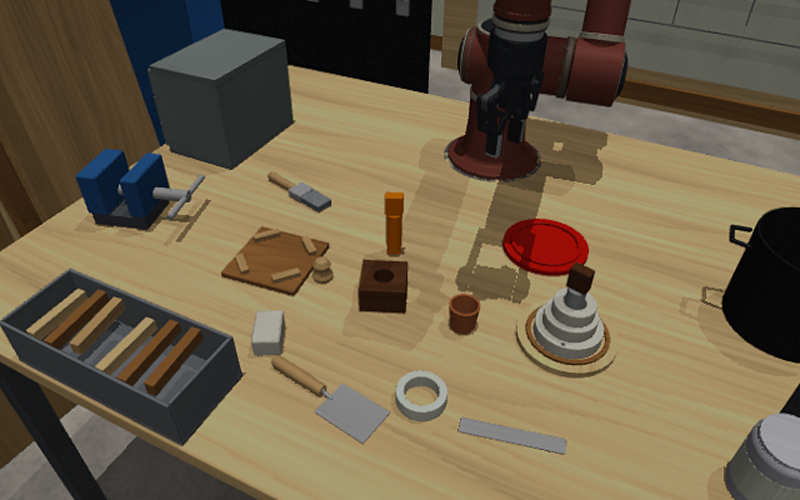

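View pics/w19.png

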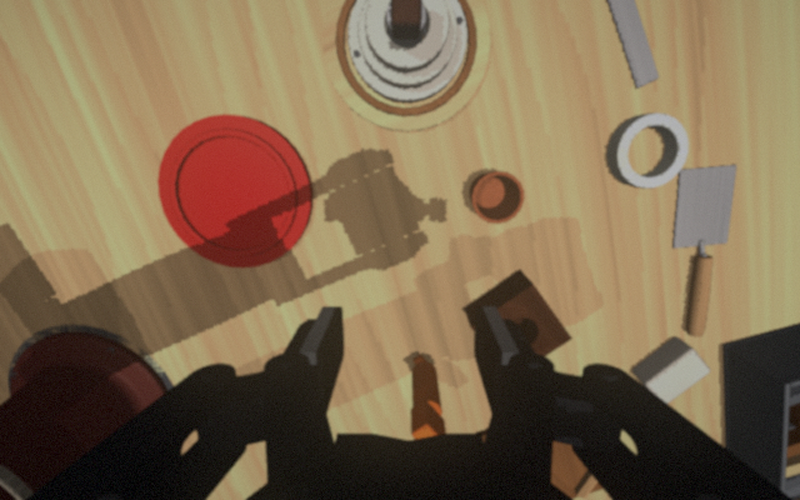

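```bash
python3 - <<'E'
import sys
from base import *
im=cv2.imread("pics/s19.png")
c=cv2.resize(im[250:380,500:630],None,fx=4.5,fy=4.5,interpolation=cv2.INTER_CUBIC)
ci=info("scene")
p=proj(ci,[[.5074,.2978,.0165],[.5074,.2978,.1505],[.5074,.2978,.1105]])*1.25
q=((p-[500,250])*4.5).round().astype(int); cv2.line(c,tuple(map(int,q[0])),tuple(map(int,q[1])),(255,0,255),1)
cv2.imwrite("pics/s19c.png",c)
E
```

```text
(no output)
```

View pics/s19c.png

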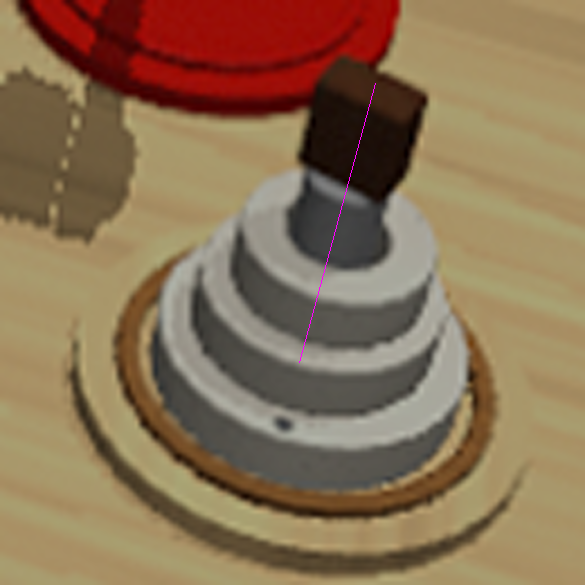

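The skewer matches the vertical reference line, the rings lie flat and stacked inside the rim, and the robot is well clear of everything. Handing in.

```bash
python3 -c "
from station import ctrl
print(ctrl.get_obs()['t'],ctrl.finish_job())"
```

```text
the job is handed in; nothing more can be done
22.0 None
```

I lifted all three rings off the board as one stack and set them flat inside the rim of the plywood base. The skewer is still standing in them, and I handed the job in at 22 s of the 72 s allowed.

- **Finding the slot:** The wrist camera saw the slot about 6.5° off the dots' axis. The toe went straight in, so no feeling around was needed.
- **Seating and hooking:** The shoulder met the bush with about 11 N at most. I eased off and turned the toe about 80° (1.4 rad) to hook under the plate.
- **Lift and set-down:** The load in the air was about 6.5 N, which is the weight of the skewer and all three rings. I saw no force spike at the set-down, and the shoulder was seated with about 3 N before I let go.
- **Final pictures:** The low ring has an even gap all round inside the rim, and the rings are stacked and flat. The skewer is upright, the gripper is well clear, and the other things on the bench look where they were.
- **Checks that disagreed:**
  - The gripper rose about 5 mm on the handle while closing, so the skewer sat lower in the grip than planned. The contact heights on the bush and the base agreed with that.
  - The cameras put the base centre up to 5 mm apart, with the scene camera the odd one out. I used the wrist camera's value.

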